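# Put away the felt-cutting tools

### The job

The felt is cut; put the tools away. Pull the chest's drawer well open, lay the rotary cutter and the tape measure inside it and slide the drawer fully shut; and stand every hollow punch that is out on the worktop, cutting end down, in the one hole of the stand that matches its diameter, right to the bottom. Leave the thread spools on the chest and the green bottle where they are.

Things in the scene. Friction and masses are not known exactly. Their poses are not given: they have to be found in the camera images.
- chest: low wooden chest fixed to the worktop at the robot's left, 230 mm deep, 340 mm wide, 85 mm high, with one drawer. Origin: centre of its underside. Its own -x axis points out of its front (the way the drawer opens, roughly towards world -y), its y runs along its width, z up. Two spools of thread stand on its top, near the back.
- chest_drawer0 (a joint): travel of the chest's drawer in m: 0 fully shut, grows as it is pulled out along the chest's own -x, end stop at 0.157. It stays where it is left (about 1 N of friction, light damping). It starts shut or open by at most 40 mm.
- chest_drawer0_handle (a point): middle of the drawer's horizontal bar handle: a round steel bar 11 mm thick, 120 mm long along the chest's y, its axis 35 mm in front of the drawer's front face (30 mm clear gap behind it) and 47 mm above the worktop, 38 mm under the top of the chest. It moves with the drawer.
- drawer_floor (a point): centre of the drawer's inner floor (22 mm above the worktop); axes as the chest's. The inside measures 185 mm along x, 298 mm along y, and is 41 mm deep. It moves with the drawer; fully out, the 150 mm nearest the front are uncovered, that is from x = -0.092 to about x = +0.06 in these axes.
- punch_stand: pale wooden stand fixed to the worktop, 90 mm (its x) by 271 mm (its y) by 42 mm high, with four round blind holes 28 mm deep in a row along its y, growing in size towards +y. Origin: centre of its underside, z up.
- punch_stand_hole0 (a point): centre of the mouth (top face, 42 mm above the worktop) of the hole for the 36 mm punch; hole diameter 39 mm, mouth chamfered 2 mm, 28 mm deep. Axes as the stand's.
- punch_stand_hole1 (a point): centre of the mouth (top face, 42 mm above the worktop) of the hole for the 44 mm punch; hole diameter 47 mm, mouth chamfered 2 mm, 28 mm deep. Axes as the stand's.
- punch_stand_hole2 (a point): centre of the mouth (top face, 42 mm above the worktop) of the hole for the 52 mm punch; hole diameter 55 mm, mouth chamfered 2 mm, 28 mm deep. Axes as the stand's.
- punch_stand_hole3 (a point): centre of the mouth (top face, 42 mm above the worktop) of the hole for the 60 mm punch; hole diameter 63 mm, mouth chamfered 2 mm, 28 mm deep. Axes as the stand's.
- punch_36: hollow punch with a steel cutting sleeve, 90 mm tall, standing upright on the worktop on its cutting sleeve; sleeve 36 mm in diameter and 36 mm high, then a shoulder up to 46 mm, then a round black plastic shank 18 mm in diameter up to the top at 90 mm, the same on all punches. Origin: centre of its foot, z along the punch, up. About 208 g. May be absent.
- punch_44: hollow punch with a steel cutting sleeve, 90 mm tall, standing upright on the worktop on its cutting sleeve; sleeve 44 mm in diameter and 36 mm high, then a shoulder up to 46 mm, then a round black plastic shank 18 mm in diameter up to the top at 90 mm, the same on all punches. Origin: centre of its foot, z along the punch, up. About 232 g. May be absent.
- punch_52: hollow punch with a steel cutting sleeve, 90 mm tall, standing upright on the worktop on its cutting sleeve; sleeve 52 mm in diameter and 36 mm high, then a shoulder up to 46 mm, then a round black plastic shank 18 mm in diameter up to the top at 90 mm, the same on all punches. Origin: centre of its foot, z along the punch, up. About 256 g. May be absent.
- punch_60: hollow punch with a steel cutting sleeve, 90 mm tall, standing upright on the worktop on its cutting sleeve; sleeve 60 mm in diameter and 36 mm high, then a shoulder up to 46 mm, then a round black plastic shank 18 mm in diameter up to the top at 90 mm, the same on all punches. Origin: centre of its foot, z along the punch, up. About 280 g. May be absent.
- rotary_cutter: rotary cutter with an orange handle and a round black head, lying flat: 158 mm long along its own y, handle about 23 mm wide (x) and 16 mm high where it is gripped, head up to 45 mm wide and 25 mm high. Origin: underside, at the middle of its length, z up; there it is handle.
- tape_case (a point): centre of the case of the pocket tape measure (yellow), 12 mm above its underside; case 52 mm (x) by 56 mm (y) by 24 mm high; a short tongue of tape sticks out about 65 mm beyond the case towards its own -y. z up, lies flat.
- blue_spool: the blue spool of thread on the chest, 29 mm across, about 50 mm tall, standing; not part of the job, leave it alone. Origin: centre of its foot.
- red_spool: the red spool of thread on the chest, 29 mm across, about 50 mm tall, standing; not part of the job, leave it alone. Origin: centre of its foot.
- green_bottle: the green bottle, 43 mm across, 96 mm tall, standing; not part of the job, leave it alone. Origin: centre of its foot.

How it is judged (in metres and radians):
On the way, in this order (a step that is already met when the one before it is completed fails the run):
1. the drawer is pulled open (at least 100 mm) (value of joint chest_drawer0 above 0.1 m), for 0.2 s.
2. the cutter and the tape measure lie in the open drawer (x of rotary_cutter in the frame of drawer_floor between -0.085 and 0.085 m and y of rotary_cutter in the frame of drawer_floor between -0.15 and 0.15 m and z of rotary_cutter in the frame of drawer_floor between -0.01 and 0.04 m and x of tape_case in the frame of drawer_floor between -0.085 and 0.085 m and y of tape_case in the frame of drawer_floor between -0.15 and 0.15 m and z of tape_case in the frame of drawer_floor between -0.01 and 0.04 m and value of joint chest_drawer0 above 0.06 m), for 0.2 s.
3. the drawer is shut (value of joint chest_drawer0 below 0.006 m), for 0.2 s.
At the end, for the whole second after the job is handed in: The drawer is shut (within 6 mm) with the rotary cutter and the tape measure lying inside it, and every punch present stands upright at the bottom of the hole of its own size (axis within 5 mm of the hole's, foot at least 22 mm below the stand's top, tilt under 0.1 rad), at rest (value of joint chest_drawer0 below 0.006 m and x of rotary_cutter in the frame of drawer_floor between -0.085 and 0.085 m and y of rotary_cutter in the frame of drawer_floor between -0.15 and 0.15 m and z of rotary_cutter in the frame of drawer_floor between -0.01 and 0.04 m and x of tape_case in the frame of drawer_floor between -0.085 and 0.085 m and y of tape_case in the frame of drawer_floor between -0.15 and 0.15 m and z of tape_case in the frame of drawer_floor between -0.01 and 0.04 m and horizontal distance between punch_36 and punch_stand_hole0 below 0.005 m and z of punch_36 in the frame of punch_stand_hole0 below -0.022 m and angle between each of punch_36, punch_44, punch_52, punch_60's own z axis and vertical below 0.1 rad and linear speed of each of punch_36, punch_44, punch_52, punch_60 below 0.02 m/s and horizontal distance between punch_44 and punch_stand_hole1 below 0.005 m and z of punch_44 in the frame of punch_stand_hole1 below -0.022 m and horizontal distance between punch_52 and punch_stand_hole2 below 0.005 m and z of punch_52 in the frame of punch_stand_hole2 below -0.022 m and horizontal distance between punch_60 and punch_stand_hole3 below 0.005 m and z of punch_60 in the frame of punch_stand_hole3 below -0.022 m); the robot touches nothing.
It fails at once if the blue spool of thread on the chest is moved more than 50 mm (distance of blue_spool from where it was at the start of the episode above 0.05 m).
It fails at once if the red spool of thread on the chest is moved more than 50 mm (distance of red_spool from where it was at the start of the episode above 0.05 m).
It fails at once if the green bottle is moved more than 50 mm (distance of green_bottle from where it was at the start of the episode above 0.05 m).
Of punch_36, punch_44, punch_52, punch_60 only 2 to 4 are there at a start; the rules pass over those that are not, and their reading is None.
At some moment in a run one of punch_36, punch_44, punch_52, punch_60, rotary_cutter, tape_measure may be knocked a few centimetres aside while the robot is not near it.
It also fails if it takes over 210 s, if anything falls off the work surface, if the arm or the gripper's body presses on something with over 40 N, if the wrist force passes 120 N, or if a joint passes its speed limit or range.

### The arm

A 6-joint arm with a two-finger parallel gripper is mounted at the origin on the work surface; the furniture and walls round the work are solid. World frame = base frame: x ahead of the robot, y to its left, z up, the work surface at z = 0. Lengths are in mm, angles in rad, forces in N, time in s.
With the tool pointing down it reaches from about 300 to 850 mm from the base axis. Payload 5.4 kg.
Tool frame: the origin (TCP) lies midway between the tips of the shut fingers; the grasp point (between the pads) lies 19 mm behind it (ctrl.grip_point_offset is the distance from the TCP to the grasp point, in mm); z points along the fingers, y is the line along which they close (so a half turn about z gives the same grasp; the last joint's range is limited). The gripper opens to 85 mm and grips with 20 to 120 N. Pads are 22 mm wide; open, the fingers measure 114 mm over their backs; the gripper's body (76 mm by 85 mm) begins 54 mm behind the grasp point. The pads swing forward as they close: fully open they stand 13 mm farther back than shut.
Start: joints at [-1.407, 0.158, 1.597, -0, 1.386, -0.21], TCP at [209.94, -535.286, 231.299] pointing down, gripper open.
Joint ranges: [-2.91, 2.91], [-0.94, 2.29], [0.18, 2.7], [-1.29, 4.43], [0.17, 2.64], [-3, 3]. Speed limits (rad/s): [2.57, 2.57, 3.14, 3.14, 3.14, 3.14].

### API

Orientations are given as a 3x3 rotation matrix whose columns are the frame's x, y, z axes.
In Python, from workcell import ctrl gives the robot as it stands.
- The arm moves only by the shell command python3 inch.py FILE [OPENING] [FORCE], which reads ROWS from the file FILE. ROWS is a JSON list of rows, 1 to 5 of them, each an object with the fields pos (a list: dx, dy, dz in mm), rot (a list: a rotation vector rx, ry, rz in rad); a field left out counts as zero; each row shifts and turns the commanded pose from where the row before left it, along the tool's axes as they then stand; what a row does not reach is not made up. A row lasts 1/12 s, in which the tool goes at most 41.7 mm and 0.125 rad, less where a joint would pass 70% of its speed; a pose out of reach is approached as far as the arm can. OPENING is the finger opening in mm, set as the command begins (- or left out keeps the last). The fingers move at their own pace and stop on an object; FORCE is the grip in N (left out, the last holds). Time passes only in rows, so rows that do not move let the fingers close. It prints the time, the measured TCP pose, the force, the opening and the grip force at its end. Input that does not fit is refused with a message, and nothing moves.
- ctrl.get_obs(): the state, without advancing time (a new reading comes with each control period).
- ctrl.read_camera(name): name is "side" or "top" or "wrist"; returns a dict with "img" (420x560x3 uint8, blue, green, red), "K" (3x3 intrinsics, pixels), "rvec" (rotation vector, rad) and "tvec" (3), from world to camera coordinates, as OpenCV has them. Camera axes: x right, y down, z forward; pixel columns grow to the right and rows downward; lengths in mm; the calibration is good to about 2 mm. The wrist camera is an equidistant fisheye: a pixel r from the principal point sees the ray r / f radians off the axis. A picture is of the moment at which its call begins. There is no depth.
- ctrl.sign_off(): hands the job in; it is judged then, once.
The state is a dict: "time_s": time; "joint_pos": joint angles; "dq": joint speeds; "tau": joint torques, N m; "ee_pos": TCP position; "orientation": TCP orientation; "wrist_force": force on the tool from outside, world axes, zero at the start; "moment": the same for the moment, N m; "grip_width": finger opening in mm; "grip_force": force on a finger pad.
Only numpy, scipy, OpenCV 4.12 (cv2) and the standard library are available. Lean on these libraries where they do the work, as an engineer would, in place of code of your own. Each camera call takes 0.05 s, during which the arm holds its last target. There are 200 camera calls.

## Working session

There is one attempt and no reset: what is moved stays moved. The work goes in short steps, Python scripts to look and compute and a shell command to move; the robot and the scene stay as the last step left them, time stands still between calls to the robot, and variables do not carry over. Pictures are saved under pics/ and viewed, at most 14 in all, crops included, and the job is handed in when it is done.

```bash
ls; mkdir -p pics
python3 - <<'E'
from workcell import ctrl
import cv2
for n in("top","side","wrist"):
    c=ctrl.read_camera(n); cv2.imwrite(f"pics/{n}0.png",c["img"]); print(n,c["K"],c["rvec"],c["tvec"])
o=ctrl.get_obs(); print(o)
E
```

```text
inch.py
pics
workcell.py
top [[408.19295107   0.         274.23878103]
 [  0.         408.19295107 203.60202731]
 [  0.           0.           1.        ]] [ 2.3821702  -1.52340485  0.28191041] [-144.66730039  464.49647517 1469.31958902]
side [[538.3600998    0.         279.04272854]
 [  0.         538.3600998  216.18888449]
 [  0.           0.           1.        ]] [ 0.80331597  2.58266788 -1.06491787] [ 378.63530284 -164.68337029 2000.57030329]
wrist [[325.1922621    0.         276.05361194]
 [  0.         325.1922621  210.37579996]
 [  0.           0.           1.        ]] [-2.38508979  1.626805    0.24473588] [-574.3247539   -37.75286817  379.0461775 ]
{'time_s': 0.15, 'joint_pos': array([-1.40709236e+00,  1.58961073e-01,  1.59791842e+00, -3.34025239e-05,
        1.38614508e+00, -2.10104635e-01]), 'dq': array([-0.00051679, -0.00248911, -0.00400249, -0.00018095,  0.0012809 ,
        0.00041856]), 'tau': array([ 9.50713329e-04, -3.96377814e+01, -3.31784356e+01, -1.96999745e-04,
        5.46633586e-03, -2.93495702e-05]), 'ee_pos': array([ 209.86384759, -534.85959862,  230.52344249]), 'orientation': array([[ 9.30941126e-01,  3.65169207e-01, -2.65762127e-04],
       [ 3.65169206e-01, -9.30940100e-01,  1.40743087e-03],
       [ 2.66541794e-04, -1.40728343e-03, -9.99998974e-01]]), 'wrist_force': array([ 0.7754456 , -0.33200253,  0.50470597]), 'moment': array([-0.02715601, -0.01730267,  0.00660141]), 'grip_force': 0.0, 'grip_width': 85.51857383650596}
```
View pics/top0.png

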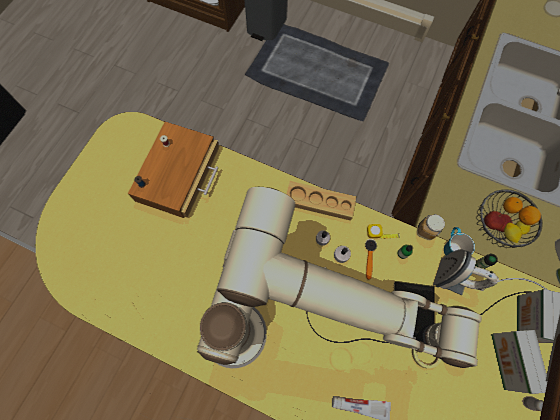

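View pics/side0.png

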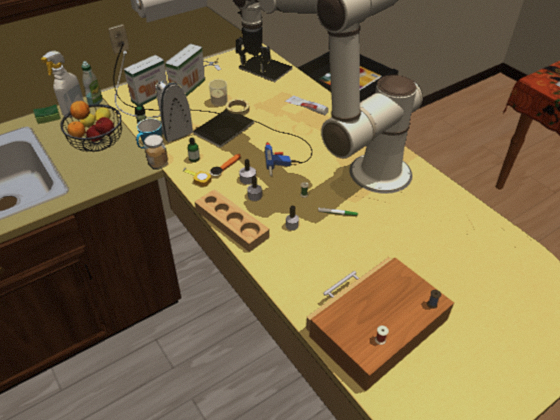

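The top view shows the chest (spools at (165,140) and (140,182), bar at about (208,180)), the stand (322,199), punches (323,237) and (342,254), tape (377,231), cutter (370,260) and bottle (405,252). In the side view a third punch stands at (292,218), hidden by the arm in the top view.

Create h.py:
```python
import numpy as np, cv2
from workcell import ctrl
def cam(n):
    c=ctrl.read_camera(n); c["R"]=cv2.Rodrigues(np.array(c["rvec"],float))[0]; c["t"]=np.array(c["tvec"],float).ravel(); c["n"]=n
    c["o"]=-c["R"].T@c["t"]; return c
def ray(c,p):
    K=c["K"]; x=(p[0]-K[0,2])/K[0,0]; y=(p[1]-K[1,2])/K[1,1]
    if c["n"]=="wrist":
        r=np.hypot(x,y); s=np.sin(r)/r if r>1e-9 else 1.; d=np.array([x*s,y*s,np.cos(r)])
    else: d=np.array([x,y,1.])
    d=c["R"].T@d; return d/np.linalg.norm(d)
def plane(c,p,z):
    d=ray(c,p); return c["o"]+d*(z-c["o"][2])/d[2]
def tri(*cp):
    A=np.zeros((3,3));b=np.zeros(3)
    for c,p in cp:
        d=ray(c,p);P=np.eye(3)-np.outer(d,d);A+=P;b+=P@c["o"]
    X=np.linalg.solve(A,b); return X,[round(float(np.linalg.norm((np.eye(3)-np.outer(ray(c,p),ray(c,p)))@(X-c["o"]))),1) for c,p in cp]
def proj(c,X):
    q=c["R"]@np.asarray(X,float)+c["t"]
    if c["n"]=="wrist":
        r=np.hypot(q[0],q[1]); th=np.arctan2(r,q[2]); u=q[:2]/r*th
    else: u=q[:2]/q[2]
    return np.array([c["K"][0,0]*u[0]+c["K"][0,2],c["K"][1,1]*u[1]+c["K"][1,2]])
def crop(c,x,y,w,h,s): return cv2.resize(c["img"][y:y+h,x:x+w],None,fx=s,fy=s,interpolation=cv2.INTER_CUBIC)
```

Run:
```python
from h import *
s=cam("side");t=cam("top")
a=crop(s,180,130,160,120,5); cv2.imwrite("pics/s1.png",a)
b=crop(t,120,110,120,120,3); d=crop(t,280,170,145,120,3)
cv2.imwrite("pics/t1.png",np.hstack([b,d]))
for n,c in(("top",t),("side",s)): print(n,c["o"])
for n,p in(("stand",(322,199)),("p",(323,237)),("p",(342,254)),("cut",(370,260)),("tape",(377,231)),("bottle",(405,252)),("handle",(208,180))): print(n,plane(t,p,40).round())
for p in((292,228),(305,193),(255,195),(248,180)):print(plane(s,p,0).round())
```

```text
top [ -16.52463377 -159.78068147 1539.40986362]
side [1189.96886936 1036.5075527  1297.07094122]
stand [594. -92.  40.]
p [ 452. -155.   40.]
p [ 421. -245.   40.]
cut [ 444. -348.   40.]
tape [ 561. -334.   40.]
bottle [ 528. -457.   40.]
handle [478. 354.  40.]
[441.  48.   0.]
[303. -66.   0.]
[ 455. -157.    0.]
[ 433. -239.    0.]
```

View pics/s1.png

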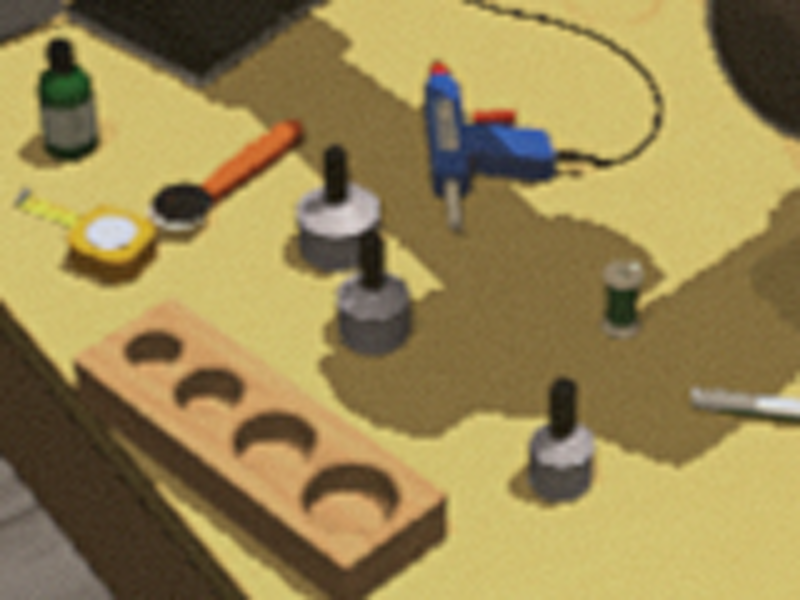

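View pics/t1.png

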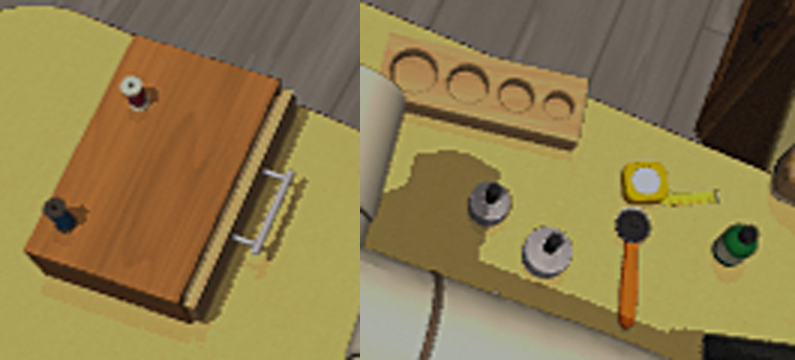

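The side view shows three punches, at crop (338,225), (374,300) and (561,450). The four holes are at crop (153,349), (209,389), (275,436) and (351,494). In the top view the drawer is slightly ajar, and the bar ends are at crop (290,175) and (258,250).

Run:
```python
from h import *
s=cam("side");t=cam("top")
S=lambda x,y:(180+x/5,130+y/5); T=lambda x,y:(280+(x-360)/3,170+y/3); C=lambda x,y:(120+x/3,110+y/3)
for n,a,b in(("h0",(153,349),(559,103)),("h1",(209,389),(517,95)),("h2",(275,436),(468,83)),("h3",(351,494),(414,70)),("A top",(335,150),(553,240)),("B top",(371,235),(493,190)),("tape",(113,232),(646,181)),("cut head",(181,200),(633,225)),("cut end",(295,130),(627,322))):
    X,e=tri((s,S(*a)),(t,T(*b))); print(n,X.round(1),e)
for n,px,w in(("A",(338,225),82),("B",(374,310),73),("C",(561,458),64)):
    X=plane(s,S(*px),25); print(n,X.round(1),"dia",w/5*(s["R"]@X+s["t"])[2]/538.36)
# handle bar: bright low-saturation pixels in both
for c,(x0,y0,w,h) in((t,(196,160,28,45)),(s,(318,265,45,36))):
    hsv=cv2.cvtColor(c["img"][y0:y0+h,x0:x0+w],cv2.COLOR_BGR2HSV); m=(hsv[...,1]<60)&(hsv[...,2]>110)
    y,x=np.nonzero(m); print(c["n"],len(x)); 
    r=cv2.minAreaRect(np.c_[x,y].astype(np.float32)); print([ (round(float(a+x0),1),round(float(b+y0),1)) for a,b in cv2.boxPoints(r)])
print("ends",[tri((t,C(*a)),(s,b)) for a,b in(((290,175),(325,293)),((258,250),(356,273)))])
cv2.imwrite("pics/h1.png",np.hstack([crop(t,190,150,50,60,8),crop(s,315,255,50,60,8)]))
```

```text
h0 [ 614.6 -187.6   37.9] [0.1, 0.1]
h1 [ 602.4 -133.5   36.7] [0.1, 0.1]
h2 [590.1 -68.6  38.8] [0.1, 0.1]
h3 [577.1   3.5  38.4] [0.3, 0.3]
A top [ 426.8 -246.    85.6] [2.0, 2.0]
B top [ 455.  -155.6   84.6] [1.9, 1.9]
tape [ 568.9 -329.4   19.4] [0.1, 0.1]
cut head [ 508.3 -335.2   16.4] [0.8, 0.8]
cut end [ 389.8 -371.6    4.9] [0.7, 0.7]
A [ 433.7 -238.7   25. ] dia 59.235594211564035
B [ 461.5 -147.7   25. ] dia 51.00242964037284
C [438.1  43.4  25. ] dia 42.31516543612644
top 94
[(196.8, 190.6), (209.7, 163.5), (218.2, 167.6), (205.3, 194.6)]
side 147
[(322.9, 292.5), (353.9, 270.4), (358.9, 277.5), (328.0, 299.6)]
ends [(array([537.88477202, 344.80379006,  42.35129605]), [0.7, 0.7]), (array([419.76609715, 335.83284141,  42.94247432]), [4.3, 4.3])]
```

View pics/h1.png

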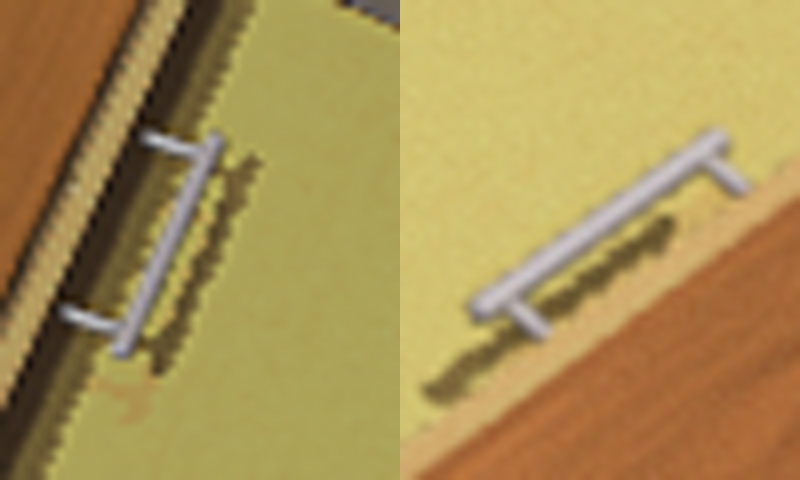

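Bar ends: top (217,167.3) and (205.1,194); side (325.3,293.5) and (355.3,272.3).

```bash
cat >> h.py <<'E'
def todo(pos=None,yaw=None,o=None):
    """tool y axis wanted at world angle yaw (deg, mod 180); prints rz and shift along the axes after the turn"""
    o=o or ctrl.get_obs(); R=o["orientation"]; p=o["ee_pos"]
    a=np.degrees(np.arctan2(R[1,1],R[0,1])); rz=0.
    if yaw is not None:
        rz=-np.radians((yaw-a+90)%180-90)
    R2=R@cv2.Rodrigues(np.array([0,0,rz]))[0]
    tilt=cv2.Rodrigues(R2.T@np.array([[np.cos(np.radians(a-np.degrees(rz)-270)),0,0]]*1).T if False else np.eye(3))[0]
    print("at",p.round(1),"yaw",round(a,1),"tilt",R[:2,2].round(4),"F",o["wrist_force"].round(1),"w",round(o["grip_width"],1),"rz",round(float(rz),3))
    if pos is not None: print("  shift",(R2.T@(np.asarray(pos)-p)).round(1))
E
sed -i '/tilt=cv2/d' h.py
python3 - <<'E'
from h import *
s=cam("side");t=cam("top")
a=tri((t,(217,167.3)),(s,(325.3,293.5))); b=tri((t,(205.1,194)),(s,(355.3,272.3))); print(a,b)
m=(a[0]+b[0])/2; d=a[0]-b[0]; y=np.degrees(np.arctan2(d[1],d[0])); print("mid",m,"len",np.linalg.norm(d),"bar yaw",y)
todo((m[0],m[1],200),y+90)
E
echo '[{"pos":[0, 0, -20]}]' > path.dat && python3 inch.py path.dat 30
```

```text
(array([540.53058026, 346.38880699,  44.22012204]), [1.2, 1.2]) (array([417.80660717, 335.18395684,  43.5224547 ]), [1.1, 1.1])
mid [479.16859372 340.78638192  43.87128837] len 123.23639470321237 bar yaw 5.216712080061411
at [ 209.9 -535.2  231.2] yaw -68.6 tilt [-0.      0.0002] F [-0.7 -0.7 -0.1] w 85.5 rz 0.283
  shift [ 347.8 -847.9   31.4]
time_s: 0.53
ee_pos: [209.5, -532.9, 247.1]
orientation: [[0.931, 0.365, -0.001], [0.365, -0.931, 0.008], [0.002, -0.008, -1.0]]
wrist_force: [-0.3, 0.3, -0.7]
grip_width: 75.8
grip_force: 0.0
```

```bash
(echo '[{"pos":[33, -23, 0]}, {"pos":[33, -23, 0]}, {"pos":[33, -23, 0]}, {"pos":[33, -23, 0]}, {"pos":[33, -23, 0]}]' > path.dat && python3 inch.py path.dat
echo '[{"pos":[33, -23, 0]}, {"pos":[33, -23, 0]}, {"pos":[33, -23, 0]}, {"pos":[33, -23, 0]}, {"pos":[33, -23, 0]}]' > path.dat && python3 inch.py path.dat
echo '[{"pos":[33, -23, 0]}, {"pos":[33, -23, 0]}, {"rot":[0, 0, 0.1]}, {"rot":[0, 0, 0.1]}, {"rot":[0, 0, 0.083]}]' > path.dat && python3 inch.py path.dat )| grep -E 'ee_pos|time'
python3 - <<'E'
from h import *
todo((479.2,340.8,200),95.2)
E
```

```text
time_s: 0.95
ee_pos: [322.2, -366.4, 251.4]
time_s: 1.37
ee_pos: [433.9, -198.9, 251.6]
time_s: 1.78
ee_pos: [478.2, -132.7, 251.3]
at [ 478.2 -132.7  251.3] yaw -84.9 tilt [-0.     -0.0001] F [ 0.7 -0.8  0.9] w 30.0 rz -0.002
  shift [  43.9 -471.5   51.3]
```

```bash
(echo '[{"pos":[4, -39, 0]}, {"pos":[4, -39, 0]}, {"pos":[4, -39, 0]}, {"pos":[4, -39, 0]}, {"pos":[4, -39, 0]}]' > path.dat && python3 inch.py path.dat
echo '[{"pos":[4, -39, 0]}, {"pos":[4, -39, 0]}, {"pos":[4, -39, 0]}, {"pos":[4, -39, 0]}, {"pos":[4, -39, 0]}]' > path.dat && python3 inch.py path.dat
echo '[{"pos":[2, -40, 0]}, {"pos":[2, -42, 0]}, {"pos":[0, 0, 25]}, {"pos":[0, 0, 25]}, {}]' > path.dat && python3 inch.py path.dat )| grep -E 'ee_pos|time'
python3 - <<'E'
from h import *
todo((479.2,340.8,200),95.2)
c=cam("wrist");t=cam("top"); print(c["o"],proj(c,(479,341,47)))
cv2.imwrite("pics/w2.png",np.hstack([c["img"],cv2.resize(crop(t,270,160,150,120,1.6),(240,420))])); cv2.imwrite("pics/top2_full.png",t["img"])
E
```

```text
time_s: 2.2
ee_pos: [479.8, 64.0, 251.5]
time_s: 2.62
ee_pos: [481.9, 260.3, 251.5]
time_s: 3.03
ee_pos: [475.6, 339.4, 195.7]
at [475.6 339.4 195.7] yaw -84.7 tilt [-0.0089 -0.0041] F [-1.1 -0.7 -1.4] w 29.9 rz 0.002
  shift [ 3.7 -1.1 -4.4]
[551.06264106 346.64720433 337.3487148 ] [273.87370218 190.12027974]
```

View pics/w2.png

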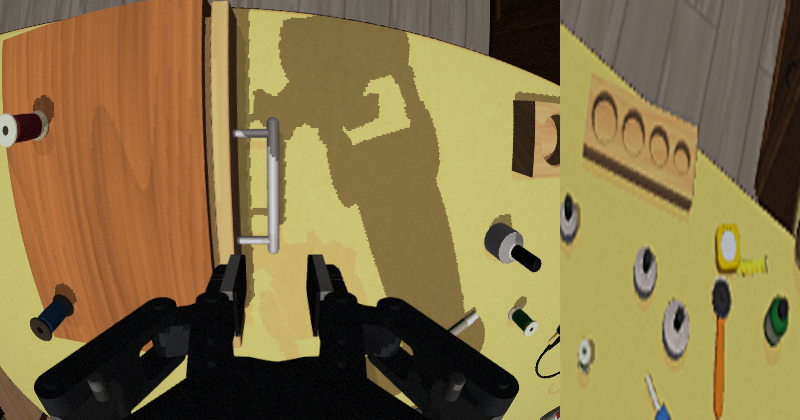

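The wrist view shows the bar from (273,118) to (273,251), about 1 px across from the predicted midpoint, so I'm going down and gripping it.

```bash
(echo '[{"pos":[4, -1, 30]}, {"pos":[0, 0, 30]}, {"pos":[0, 0, 30]}, {"pos":[0, 0, 30]}, {"pos":[0, 0, 30]}]' > path.dat && python3 inch.py path.dat
echo '[{"pos":[0, 0, 13]}, {}, {}]' > path.dat && python3 inch.py path.dat
echo '[{}, {}, {}, {}, {}]' > path.dat && python3 inch.py path.dat 0 60)
```

```text
time_s: 3.55
ee_pos: [484.9, 341.5, 52.8]
orientation: [[0.996, 0.09, 0.004], [0.09, -0.996, 0.002], [0.004, -0.002, -1.0]]
wrist_force: [0.1, 0.7, -0.2]
grip_width: 30.1
grip_force: 0.0
time_s: 3.8
ee_pos: [483.9, 341.4, 39.9]
orientation: [[0.996, 0.09, 0.002], [0.09, -0.996, 0.001], [0.002, -0.001, -1.0]]
wrist_force: [0.2, -0.7, 0.1]
grip_width: 30.0
grip_force: 0.0
time_s: 4.22
ee_pos: [485.0, 342.3, 41.5]
orientation: [[0.996, 0.091, 0.005], [0.091, -0.996, 0.002], [0.005, -0.002, -1.0]]
wrist_force: [-0.6, -1.3, 6.9]
grip_width: 8.4
grip_force: 58.9
```

```bash
(echo '[{}, {}, {}, {"pos":[0, 0, 13]}, {}]' > path.dat && python3 inch.py path.dat 30
echo '[{}, {}, {}, {}, {}]' > path.dat && python3 inch.py path.dat 0 60)
```

```text
time_s: 4.63
ee_pos: [485.6, 344.0, 29.9]
orientation: [[0.996, 0.091, 0.005], [0.091, -0.996, 0.005], [0.006, -0.005, -1.0]]
wrist_force: [-6.0, -0.6, 25.0]
grip_width: 29.8
grip_force: 10.8
time_s: 5.05
ee_pos: [484.7, 342.5, 27.2]
orientation: [[0.996, 0.091, 0.004], [0.091, -0.996, 0.002], [0.004, -0.002, -1.0]]
wrist_force: [-0.8, 1.1, 12.5]
grip_width: 9.2
grip_force: 58.5
```

```bash
(echo '[{"pos":[0, 10, 0]}, {"pos":[0, 15, 0]}, {"pos":[0, 15, 0]}, {"pos":[0, 15, 0]}, {"pos":[0, 15, 0]}]' > path.dat && python3 inch.py path.dat
echo '[{"pos":[0, 15, 0]}, {"pos":[0, 15, 0]}, {"pos":[0, 15, 0]}, {}, {}]' > path.dat && python3 inch.py path.dat)
python3 - <<'E'
from h import *
todo()
c=cam("wrist");t=cam("top")
cv2.imwrite("pics/w3.png",np.hstack([crop(c,60,60,380,300,1.3),cv2.resize(crop(t,110,100,120,150,2),(300,390))]))
E
```

```text
time_s: 5.47
ee_pos: [491.4, 272.1, 27.2]
orientation: [[0.996, 0.091, 0.005], [0.091, -0.996, 0.002], [0.005, -0.002, -1.0]]
wrist_force: [-0.2, 0.0, 12.0]
grip_width: 9.3
grip_force: 59.4
time_s: 5.88
ee_pos: [495.8, 226.2, 27.2]
orientation: [[0.996, 0.09, 0.005], [0.09, -0.996, 0.0], [0.005, -0.0, -1.0]]
wrist_force: [0.1, -0.8, 12.6]
grip_width: 9.1
grip_force: 59.6
at [495.8 226.2  27.2] yaw -84.9 tilt [0.0049 0.0005] F [ 0.1 -0.8 12.6] w 9.1 rz 0.0
```

View pics/w3.png

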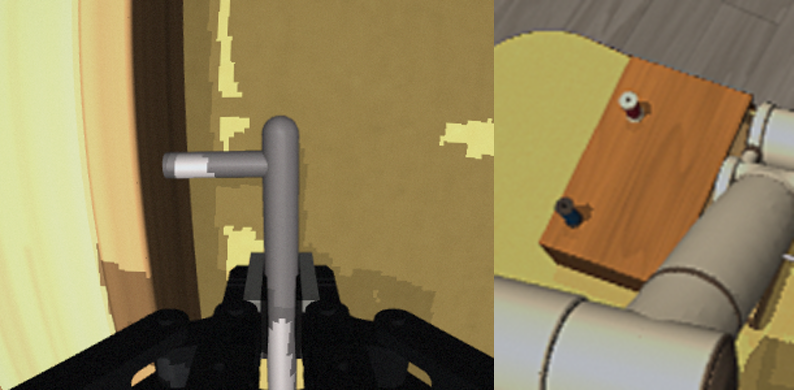

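The bar is held and the drawer is following, so I'm pulling on to the end stop.

```bash
(echo '[{"pos":[0, 10, 0]}, {"pos":[0, 10, 0]}, {}]' > path.dat && python3 inch.py path.dat
echo '[{"pos":[0, 6, 0]}, {}, {}]' > path.dat && python3 inch.py path.dat; echo '[{"pos":[0, 6, 0]}, {}, {}]' > path.dat && python3 inch.py path.dat)|grep -E "ee_pos|wrist_f"
```

```text
ee_pos: [497.8, 206.0, 27.2]
wrist_force: [0.3, -0.6, 12.1]
ee_pos: [498.3, 200.8, 27.2]
wrist_force: [1.0, -0.6, 12.3]
ee_pos: [498.9, 194.9, 27.2]
wrist_force: [-0.5, -0.2, 11.1]
```

```bash
(echo '[{"pos":[0, 5, 0]}, {}, {}]' > path.dat && python3 inch.py path.dat; echo '[{"pos":[0, 4, 0]}, {}, {}]' > path.dat && python3 inch.py path.dat)|grep -E "ee_pos|wrist_f"
```

```text
ee_pos: [499.3, 190.4, 27.2]
wrist_force: [0.7, 1.0, 11.5]
ee_pos: [499.4, 190.3, 27.2]
wrist_force: [1.6, 18.5, 9.1]
```

End stop reached (18 N), with the drawer about 157 mm open. I'm releasing the bar, lifting, and going over the cutter.

```bash
(echo '[{"pos":[0, -3, 0]}, {}, {}, {}]' > path.dat && python3 inch.py path.dat 30
echo '[{"pos":[0, 0, -20]}, {"pos":[0, 0, -40]}, {"pos":[0, 0, -40]}, {"pos":[0, 0, -40]}, {"pos":[0, 0, -40]}]' > path.dat && python3 inch.py path.dat 
echo '[{"pos":[-7, 39, 0]}, {"pos":[-7, 39, 0]}, {"pos":[-7, 39, 0]}, {"pos":[-7, 39, 0]}, {"pos":[-7, 39, 0]}]' > path.dat && python3 inch.py path.dat 70
echo '[{"pos":[-7, 39, 0]}, {"pos":[-7, 39, 0]}, {"pos":[-7, 39, 0]}, {"pos":[-7, 39, 0]}, {"pos":[-7, 39, 0]}]' > path.dat && python3 inch.py path.dat
echo '[{"pos":[-7, 39, 0]}, {"pos":[-7, 39, 0]}, {"pos":[-7, 39, 0]}, {}]' > path.dat && python3 inch.py path.dat )|grep -E "ee_pos|wrist_f"
python3 - <<'E'
from h import *
todo((449,-353,200),-73)
c=cam("wrist");t=cam("top");cv2.imwrite("pics/w4.png",c["img"]);cv2.imwrite("pics/top4.png",t["img"])
cv2.imwrite("pics/v4.png",np.hstack([crop(c,0,60,560,300,1),cv2.resize(crop(t,130,110,120,150,2),(240,300))]))
E
```

```text
ee_pos: [497.7, 189.3, 25.9]
wrist_force: [-1.1, 0.7, 7.2]
ee_pos: [495.9, 188.8, 205.9]
wrist_force: [1.0, -0.7, -0.2]
ee_pos: [478.6, -10.0, 204.3]
wrist_force: [1.2, 0.5, 0.2]
ee_pos: [461.4, -207.6, 204.2]
wrist_force: [0.7, 0.6, -0.5]
ee_pos: [450.4, -330.5, 204.1]
wrist_force: [0.1, -0.7, 0.1]
at [ 450.4 -330.5  204.1] yaw -85.1 tilt [-0.001  -0.0025] F [ 0.1 -0.7  0.1] w 69.9 rz -0.212
  shift [-7.9 21.2  4.2]
```

View pics/v4.png

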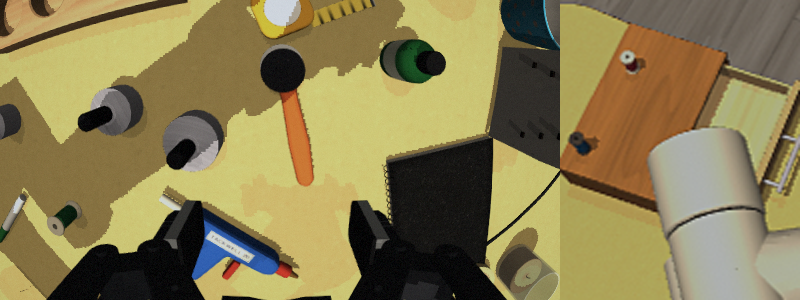

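The wrist crop shows the cutter head at (283,70) and its tail at (305,185). The tape is at (283,15), the bottle at (410,62), and a glue gun at (230,240). The drawer is wide open.

```bash
cat >> h.py <<'E'
def orange(c):
    h=cv2.cvtColor(c["img"],cv2.COLOR_BGR2HSV); return cv2.inRange(h,(5,150,90),(16,255,255))
def yellow(c):
    h=cv2.cvtColor(c["img"],cv2.COLOR_BGR2HSV); return cv2.inRange(h,(22,215,120),(32,255,255))
def blobs(m,amin=30):
    n,l,s,ce=cv2.connectedComponentsWithStats(m); return [(tuple(int(v) for v in s[i]),ce[i].round(1),l==i) for i in range(1,n) if s[i,4]>=amin]
E
python3 - <<'E'
from h import *
W=cam("wrist");T=cam("top");S=cam("side")
for c in(W,T,S):
    for s,ce,m in blobs(orange(c),60 if c is W else 15): print(c["n"],s,ce,plane(c,ce,9).round(1))
    for s,ce,m in blobs(yellow(c),60 if c is W else 15): print(" yel",c["n"],s,ce,plane(c,ce,24).round(1))
# cutter line in wrist
b=max([b for b in blobs(orange(W),200) if 230<b[1][0]<340],key=lambda b:b[0][4])
y,x=np.nonzero(b[2]); P=np.array([plane(W,(u,v),10)[:2] for u,v in zip(x,y)],np.float32)
r=cv2.minAreaRect(P); print("orange rect mm",r)
hc=plane(W,(283,130),20); print("head",hc, "tail",plane(W,(305,245),10),"glue nozzle",plane(W,(170,258),10),plane(W,(262,330),20))
E
```

```text
wrist (453, 0, 35, 45, 214) [463.7  21.6] [ 667.2 -522.     9. ]
wrist (286, 150, 33, 98, 1759) [303.  199.1] [ 437.7 -355.2    9. ]
top (128, 122, 85, 88, 3675) [170.4 163.3] [489.4 541.5   9. ]
top (506, 197, 7, 6, 20) [509.  199.8] [ 920.7 -776.4    9. ]
top (518, 208, 12, 12, 75) [523.8 213.9] [ 885.8 -844.1    9. ]
top (366, 251, 7, 29, 161) [369.2 264.9] [ 434.1 -355.9    9. ]
 yel top (507, 223, 23, 20, 167) [517.9 230.7] [ 798.4 -832.    24. ]
side (335, 60, 17, 12, 70) [343.7  66. ] [-367.2 -662.1    9. ]
side (550, 61, 10, 7, 38) [556.1  64. ] [-1215.4  -112.1     9. ]
side (520, 69, 40, 31, 678) [542.6  83. ] [-1017.    -42.2     9. ]
side (183, 77, 5, 8, 27) [184.7  80.5] [ 309.5 -964.5    9. ]
side (333, 78, 18, 6, 23) [342.5  79.8] [-284.3 -570.4    9. ]
side (139, 86, 7, 7, 33) [142.1  88.6] [  496.5 -1009.5     9. ]
side (341, 88, 9, 7, 25) [345.4  90.9] [-235.8 -491.5    9. ]
side (70, 101, 19, 16, 213) [ 79.2 109.2] [  781.8 -1009.3     9. ]
side (67, 122, 18, 15, 198) [ 75.6 128.4] [ 841.8 -885.7    9. ]
side (147, 152, 10, 4, 19) [151.1 153.6] [ 661.3 -567.2    9. ]
side (274, 152, 9, 2, 15) [278.3 152.5] [ 256.3 -300.     9. ]
side (220, 154, 21, 16, 122) [230.6 161.1] [ 434.2 -358.2    9. ]
side (310, 258, 144, 118, 7963) [380.7 314.6] [436.7 476.4   9. ]
orange rect mm ((435.73101806640625, -356.08203125), (109.54208374023438, 22.377580642700195), 16.06877899169922)
head [ 509.71291239 -326.72258249   20.        ] tail [ 385.02916002 -363.44946147   10.        ] glue nozzle [ 352.77641842 -207.26383437   10.        ] [ 268.68845416 -323.39777312   20.        ]
```

```bash
(echo '[{"rot":[0, 0, -0.1]}, {"rot":[0, 0, -0.094]}, {}, {}]' > path.dat && python3 inch.py path.dat 45)|grep -E "ee_pos|wrist_f"
python3 - <<'E'
from h import *
todo((459,-349.4,4),-74)
c=cam("wrist")
b=max([b for b in blobs(orange(c),200) if 200<b[1][0]<340],key=lambda b:b[0][4])
y,x=np.nonzero(b[2]); P=np.array([plane(c,(u,v),10)[:2] for u,v in zip(x,y)],np.float32)
print("orange rect mm",cv2.minAreaRect(P),b[0])
E
```

```text
ee_pos: [452.3, -323.0, 205.2]
wrist_force: [-0.5, 0.6, 0.2]
at [ 452.3 -323.   205.2] yaw -73.7 tilt [-0.0001  0.0002] F [-0.5  0.6  0.2] w 44.6 rz 0.005
  shift [ -0.8  27.2 201.2]
orange rect mm ((435.82354736328125, -356.36651611328125), (109.14566040039062, 21.92618179321289), 17.043594360351562) (291, 157, 21, 97, 1735)
```

```bash
(echo '[{"pos":[0, 9, 35]}, {"pos":[0, 9, 35]}, {"pos":[-1, 9, 35]}, {"pos":[0, 0, 35]}, {"pos":[0, 0, 35]}]' > path.dat && python3 inch.py path.dat 
echo '[{"pos":[0, 0, 18]}, {"pos":[0, 0, 8]}, {}, {}]' > path.dat && python3 inch.py path.dat) |grep -E "ee_pos|wrist_f"
echo '[{}, {}, {}, {}, {}]' > path.dat && python3 inch.py path.dat 0 50
```

```text
ee_pos: [458.8, -350.5, 29.0]
wrist_force: [0.7, 0.3, 0.3]
ee_pos: [459.3, -350.8, 5.3]
wrist_force: [0.3, 0.3, 0.7]
time_s: 10.95
ee_pos: [460.0, -352.0, 6.8]
orientation: [[0.96, 0.281, 0.003], [0.281, -0.96, -0.003], [0.002, 0.004, -1.0]]
wrist_force: [-0.8, -0.3, 6.3]
grip_width: 20.2
grip_force: 50.4
```

```bash
(echo '[{"pos":[0, 0, -20]}, {"pos":[0, 0, -40]}, {"pos":[0, 0, -40]}, {"pos":[0, 0, -40], "rot":[0, 0, 0.1]}, {"pos":[0, 0, -40], "rot":[0, 0, 0.09]}]' > path.dat && python3 inch.py path.dat 
echo '[{"pos":[1, -36, 0]}, {"pos":[1, -36, 0]}, {"pos":[1, -36, 0]}, {"pos":[2, -36, 0]}, {"pos":[2, -36, 0]}]' > path.dat && python3 inch.py path.dat 
echo '[{"pos":[1, -36, 0]}, {"pos":[1, -36, 0]}, {"pos":[1, -36, 0]}, {"pos":[2, -36, 0]}, {"pos":[2, -36, 0]}]' > path.dat && python3 inch.py path.dat 
echo '[{"pos":[1, -36, 0]}, {"pos":[1, -36, 0]}, {"pos":[1, -36, 0]}, {"pos":[2, -36, 0]}, {"pos":[2, -36, 0]}]' > path.dat && python3 inch.py path.dat 
echo '[{"pos":[2, -30, 0]}, {"pos":[2, -30, 0]}, {}, {}]' > path.dat && python3 inch.py path.dat )|grep -E "ee_pos|wrist_f|width"
python3 - <<'E'
from h import *
todo((422,305,200),-84.5)
c=cam("wrist");t=cam("top");cv2.imwrite("pics/w5.png",c["img"])
cv2.imwrite("pics/v5.png",np.hstack([crop(c,0,0,560,420,1),cv2.resize(crop(t,140,110,90,158,2),(239,420))]))
E
```

```text
ee_pos: [458.4, -350.2, 186.8]
wrist_force: [1.1, -0.3, -0.0]
grip_width: 20.3
ee_pos: [448.2, -169.1, 184.9]
wrist_force: [-0.0, 0.7, -1.0]
grip_width: 20.9
ee_pos: [438.1, 10.9, 185.0]
wrist_force: [0.5, 0.2, -0.3]
grip_width: 20.4
ee_pos: [428.0, 191.0, 185.1]
wrist_force: [0.5, 0.0, -1.2]
grip_width: 20.5
ee_pos: [426.4, 250.4, 184.7]
wrist_force: [0.1, -0.2, -0.4]
grip_width: 20.1
at [426.4 250.4 184.7] yaw -84.4 tilt [ 0.0007 -0.    ] F [ 0.1 -0.2 -0.4] w 20.1 rz 0.002
  shift [  0.9 -54.8 -15.3]
```

View pics/v5.png

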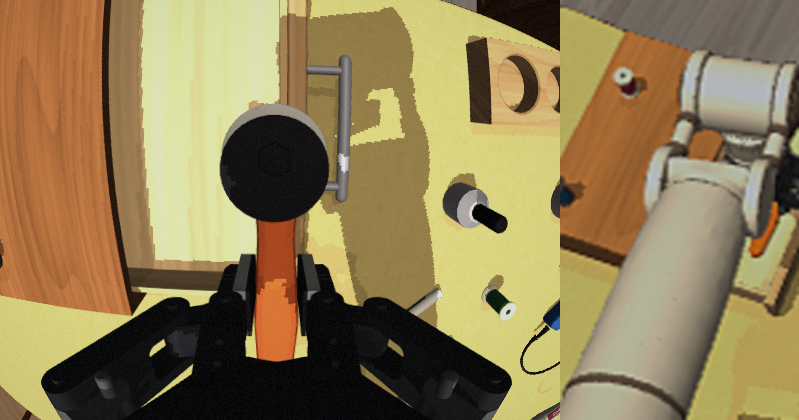

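The wrist view shows the cutter held. The drawer's inner front edge is at column 281, its near wall at row 270, the bar runs (344,60)-(342,198), and the chest's front edge runs (106,30)-(133,310).

Run:
```python
from h import *
c=cam("wrist")
e=np.array([-.096,.995]);f=np.array([-.995,-.096])
for n,p,z in(("barA",(344,60),47),("barB",(342,198),47),("front in",(281,30),63),("front in2",(281,90),63),("near wall",(150,270),63),("near wall2",(220,272),63),("chest",(106,30),85),("chest",(133,310),85)):
    X=plane(c,p,z);d=X[:2]-np.array([480,331]); print(n,X.round(1),"xf",(d@e).round(1),"yf",(d@f).round(1))
```

```text
barA [554.8 202.3  47. ] xf -135.3 yf -62.1
barB [432.9 189.3  47. ] xf -136.5 yf 60.5
front in [570.6 258.1  63. ] xf -81.2 yf -83.1
front in2 [520.6 253.4  63. ] xf -81.1 yf -32.9
near wall [349.4 363.   63. ] xf 44.3 yf 126.8
near wall2 [356.5 293.8  63. ] xf -25.2 yf 126.4
chest [565.3 398.8  85. ] xf 59.3 yf -91.4
chest [314.6 376.   85. ] xf 60.7 yf 160.3
```

```bash
(echo '[{"pos":[3, -28, 0]}, {"pos":[3, -28, 0]}, {"pos":[0, 0, 30]}, {"pos":[0, 0, 35]}, {"pos":[0, 0, 35]}]' > path.dat && python3 inch.py path.dat 
echo '[{"pos":[0, 0, 25]}, {"pos":[0, 0, 18]}, {"pos":[0, 0, 6]}, {}]' > path.dat && python3 inch.py path.dat 
echo '[{"pos":[0, 0, 3]}, {}, {}]' > path.dat && python3 inch.py path.dat )|grep -E "ee_pos|wrist_f|width"
```

```text
ee_pos: [428.6, 305.2, 84.3]
wrist_force: [0.2, -0.1, -0.8]
grip_width: 20.0
ee_pos: [426.4, 304.1, 33.9]
wrist_force: [0.3, 0.6, -1.3]
grip_width: 20.2
ee_pos: [428.6, 305.8, 33.8]
wrist_force: [-0.8, 0.2, -0.7]
grip_width: 19.7
```

```bash
(echo '[{"pos":[0, 0, 3]}, {}, {}]' > path.dat && python3 inch.py path.dat 
echo '[{}, {}, {}]' > path.dat && python3 inch.py path.dat 40
echo '[{"pos":[0, 0, -20]}, {"pos":[0, 0, -40]}, {"pos":[0, 0, -40]}, {"pos":[0, 0, -40]}, {}]' > path.dat && python3 inch.py path.dat 70)|grep -E "ee_pos|wrist_f|width"
python3 - <<'E'
from h import *
t=cam("top"); w=cam("wrist"); s=cam("side")
for c in(t,s,w): print(c["n"],[(b[0],b[1],plane(c,b[1],31).round(1)) for b in blobs(orange(c),40) if b[0][4]<2500])
cv2.imwrite("pics/w6.png",w["img"])
todo((569,-329,200),0)
E
```

```text
ee_pos: [427.4, 305.6, 29.5]
wrist_force: [0.6, 0.2, -0.1]
grip_width: 20.4
ee_pos: [427.5, 305.6, 29.5]
wrist_force: [0.1, -0.2, 0.7]
grip_width: 40.2
ee_pos: [432.4, 307.8, 178.8]
wrist_force: [0.5, -0.4, 0.6]
grip_width: 70.4
top [((128, 122, 44, 81, 1274), array([151.7, 168.5]), array([429.7, 588.7,  31. ])), ((174, 153, 13, 10, 100), array([179.8, 157.8]), array([520.3, 508.9,  31. ])), ((204, 189, 15, 26, 133), array([210.7, 201.6]), array([402.9, 303.2,  31. ])), ((518, 207, 12, 16, 84), array([523.7, 214.2]), array([ 871.4, -834.2,   31. ]))]
side [((336, 60, 15, 12, 68), array([343.7,  65.9]), array([-341.2, -633.8,   31. ])), ((520, 69, 40, 31, 675), array([542.6,  83.1]), array([-978.6,  -23.3,   31. ])), ((70, 101, 20, 16, 213), array([ 79.3, 109.2]), array([ 788.5, -974.2,   31. ])), ((67, 121, 18, 15, 199), array([ 75.6, 128.4]), array([ 847.8, -852.9,   31. ])), ((338, 256, 27, 21, 198), array([351.3, 265.6]), array([402.3, 302. ,  31. ]))]
wrist [((266, 170, 25, 111, 2289), array([277.5, 224.7]), array([405.6, 303.5,  31. ]))]
at [427.4 305.6 169.5] yaw -84.6 tilt [0.0007 0.0003] F [-0.4 -0.2  0.1] w 70.2 rz -1.476
  shift [-634.6  141.6  -30.6]
```

```bash
(echo '[{"pos":[4, 36, -10]}, {"pos":[4, 38, -10]}, {"pos":[4, 38, -10]}, {"pos":[4, 38, 0]}, {"pos":[4, 38, 0]}]' > path.dat && python3 inch.py path.dat 75
echo '[{"pos":[4, 38, 0]}, {"pos":[4, 38, 0]}, {"pos":[4, 38, 0]}, {"pos":[4, 38, 0]}, {"pos":[5, 38, 0]}]' > path.dat && python3 inch.py path.dat 
echo '[{"pos":[5, 38, 0]}, {"pos":[5, 38, 0]}, {"pos":[5, 38, 0]}, {"pos":[5, 38, 0]}, {"pos":[5, 38, 0]}]' > path.dat && python3 inch.py path.dat 
echo '[{"pos":[5, 38, 0]}, {"pos":[5, 38, 0]}, {"pos":[4, 34, 0], "rot":[0, 0, -0.12]}, {"rot":[0, 0, -0.12]}, {"rot":[0, 0, -0.12]}]' > path.dat && python3 inch.py path.dat 
echo '[{"rot":[0, 0, -0.12]}, {"rot":[0, 0, -0.12]}, {"rot":[0, 0, -0.12]}, {"rot":[0, 0, -0.12]}, {"rot":[0, 0, -0.12]}]' > path.dat && python3 inch.py path.dat 
echo '[{"rot":[0, 0, -0.12]}, {"rot":[0, 0, -0.12]}, {"rot":[0, 0, -0.12]}, {"rot":[0, 0, -0.12]}, {}]' > path.dat && python3 inch.py path.dat )|grep -E "ee_pos|wrist_f"
python3 - <<'E'
from h import *
w=cam("wrist"); cv2.imwrite("pics/w7.png",w["img"]); todo((569,-329,200),0)
E
```

```text
ee_pos: [464.3, 118.7, 197.9]
wrist_force: [0.7, -0.8, -0.6]
ee_pos: [502.6, -68.3, 197.0]
wrist_force: [0.3, 0.8, 0.0]
ee_pos: [545.8, -254.8, 196.5]
wrist_force: [0.5, 0.5, 0.1]
ee_pos: [569.8, -363.2, 195.4]
wrist_force: [0.4, 0.3, -0.5]
ee_pos: [570.1, -361.0, 196.1]
wrist_force: [-0.5, 0.6, 0.0]
ee_pos: [570.2, -361.0, 196.3]
wrist_force: [0.6, -0.5, -0.4]
at [ 570.3 -361.1  196.7] yaw -2.2 tilt [-0.0031  0.0028] F [ 0.5 -0.3 -0.5] w 75.2 rz -0.038
  shift [32.1 -1.3 -3.2]
```

View pics/w7.png

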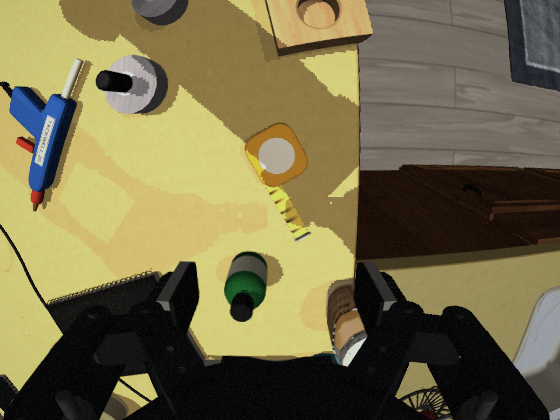

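The wrist view shows the case at (276,154), the tongue tip at (302,238) and the bottle at (245,285).

Run:
```python
from h import *
w=cam("wrist");t=cam("top");s=cam("side")
h=cv2.cvtColor(w["img"],cv2.COLOR_BGR2HSV)
print([tuple(int(v) for v in h[y,x]) for x,y in((255,150),(285,130),(302,158),(268,178),(276,200),(240,140),(330,160),(276,154))])
m=cv2.inRange(h,(14,195,90),(24,255,255)); m[:110]=0;m[200:]=0;m[:,:230]=0;m[:,325:]=0
m|=cv2.inRange(h,(0,0,110),(180,60,255))*((np.indices(m.shape)[0]>130)&(np.indices(m.shape)[0]<178)&(np.indices(m.shape)[1]>255)&(np.indices(m.shape)[1]<298)).astype(np.uint8)
m=cv2.morphologyEx(m,cv2.MORPH_OPEN,np.ones((3,3),np.uint8))
b=max(blobs(m,100),key=lambda b:b[0][4]); print(b[0],b[1])
y,x=np.nonzero(b[2])
for z in(24,12):
    P=np.array([plane(w,p,z)[:2] for p in zip(x,y)],np.float32); print(z,"rect",cv2.minAreaRect(P))
d=cv2.inRange(h,(0,0,110),(180,60,255)); 
for b in blobs(d,200):
    if 240<b[1][0]<310 and 130<b[1][1]<180: print("disc",b[0],b[1],plane(w,b[1],24)); dc=b[1]
print("tip",plane(w,(302,238),5),"root",plane(w,(272,190),8))
for c,(x0,y0,x1,y1) in((t,(365,220,390,242)),(s,(190,168,215,190))):
    hh=cv2.cvtColor(c["img"],cv2.COLOR_BGR2HSV); q=cv2.inRange(hh,(0,0,110),(180,90,255)); k=np.zeros_like(q);k[y0:y1,x0:x1]=1
    for b in blobs(q*k,8): print(c["n"],b[0],b[1],tri((w,dc),(c,b[1])))
```

```text
[(18, 200, 166), (18, 201, 165), (18, 199, 168), (18, 197, 168), (25, 160, 195), (28, 107, 213), (20, 128, 143), (20, 37, 179)]
(245, 123, 62, 63, 2276) [277.5 153.5]
24 rect ((571.5745239257812, -325.6670227050781), (48.498905181884766, 54.94218063354492), 26.94795036315918)
12 rect ((571.5053100585938, -327.1396484375), (50.34503173828125, 57.03361511230469), 26.94793128967285)
disc (258, 138, 36, 35, 1001) [275.5 155.1] [ 570.49004178 -326.54347237   24.        ]
tip [ 596.05251706 -421.51427396    5.        ] root [ 565.24458212 -365.13151434    8.        ]
top (365, 220, 9, 4, 24) [367.9 221.1] (array([ 569.40938922, -301.88307641,   83.13391365]), [17.2, 17.2])
top (371, 226, 9, 9, 62) [375.  229.7] (array([ 570.46465124, -327.13267066,   20.59514917]), [0.2, 0.2])
side (198, 174, 9, 6, 43) [201.8 176.2] (array([ 571.52677235, -327.17726652,   23.19247937]), [1.2, 1.2])
```

```bash
(echo '[{"rot":[0, 0, -0.102]}, {"rot":[0, 0, -0.102]}, {"rot":[0, 0, -0.102]}, {"rot":[0, 0, -0.102]}, {"rot":[0, 0, -0.102]}]' > path.dat && python3 inch.py path.dat 
echo '[{}, {}]' > path.dat && python3 inch.py path.dat )|grep -E "ee_pos|wrist_f"
python3 - <<'E'
from h import *
todo((570.8,-326.8,-2),27)
E
```

```text
ee_pos: [571.1, -361.7, 198.9]
wrist_force: [-0.3, -0.3, 0.1]
ee_pos: [571.1, -361.8, 199.0]
wrist_force: [-0.0, -0.1, -0.7]
at [ 571.1 -361.8  199. ] yaw 26.9 tilt [-0.0003  0.0003] F [-0.  -0.1 -0.7] w 75.1 rz -0.001
  shift [ 31.2  15.7 201. ]
```

```bash
(echo '[{"pos":[15, 8, 20]}, {"pos":[16, 8, 30]}, {"pos":[0, 0, 35]}, {"pos":[0, 0, 35]}, {}]' > path.dat && python3 inch.py path.dat 
echo '[{"pos":[0, 0, 35]}, {"pos":[0, 0, 25]}, {"pos":[0, 0, 10]}, {}, {}]' > path.dat && python3 inch.py path.dat )|grep -E "ee_pos|wrist_f"
python3 - <<'E'
from h import *
todo((570.8,-326.8,-2),27)
E
```

```text
ee_pos: [566.6, -322.8, 70.7]
wrist_force: [-1.9, 0.5, -2.0]
ee_pos: [571.9, -327.6, 10.8]
wrist_force: [-0.1, -0.0, 0.2]
at [ 571.9 -327.6   10.8] yaw 27.1 tilt [ 0.0011 -0.0009] F [-0.1 -0.   0.2] w 75.3 rz 0.002
  shift [ 1.3 -0.7 12.8]
```

```bash
(echo '[{"pos":[1, -1, 6]}, {"pos":[0, 0, 3]}, {}, {}]' > path.dat && python3 inch.py path.dat 62
echo '[{"pos":[0, 0, 3]}, {}, {}]' > path.dat && python3 inch.py path.dat
echo '[{}, {}, {}, {}]' > path.dat && python3 inch.py path.dat 0 60 )|grep -E "ee_pos|wrist_f|grip"
```

```text
ee_pos: [570.2, -326.7, 1.0]
wrist_force: [0.6, -1.1, -0.7]
grip_width: 62.1
grip_force: 0.0
ee_pos: [569.8, -326.4, -2.8]
wrist_force: [-0.5, -0.2, -0.0]
grip_width: 61.9
grip_force: 0.0
ee_pos: [570.3, -326.8, -2.2]
wrist_force: [-0.7, 0.5, 2.0]
grip_width: 49.8
grip_force: 63.4
```

```bash
(echo '[{"pos":[0, 0, -20]}, {"pos":[0, 0, -40]}, {"pos":[0, 0, -40]}, {"pos":[0, 0, -40]}, {"pos":[0, 0, -40]}]' > path.dat && python3 inch.py path.dat
echo '[{"pos":[30, 16, 0]}, {"pos":[33, 18, 0]}, {"pos":[33, 18, 0]}, {"pos":[33, 18, 0]}, {"pos":[33, 18, 0]}]' > path.dat && python3 inch.py path.dat 
echo '[{"pos":[33, 18, 0]}, {"pos":[33, 18, 0]}, {"pos":[33, 18, 0]}, {"pos":[33, 18, 0]}, {"pos":[33, 18, 0]}]' > path.dat && python3 inch.py path.dat 
echo '[{"pos":[33, 18, 0]}, {"pos":[33, 18, 0]}, {"pos":[33, 18, 0]}, {"pos":[33, 18, 0]}, {"pos":[33, 18, 0]}]' > path.dat && python3 inch.py path.dat 
echo '[{"pos":[33, 17, 0]}, {"pos":[33, 17, 0]}, {"pos":[33, 17, 0]}, {"rot":[0, 0, 0.12]}, {"rot":[0, 0, 0.12]}]' > path.dat && python3 inch.py path.dat 
echo '[{"rot":[0, 0, 0.12]}, {"rot":[0, 0, 0.12]}, {"rot":[0, 0, 0.12]}, {"rot":[0, 0, 0.12]}, {"rot":[0, 0, 0.12]}]' > path.dat && python3 inch.py path.dat 
echo '[{"rot":[0, 0, 0.12]}, {"rot":[0, 0, 0.12]}, {"rot":[0, 0, 0.12]}, {"rot":[0, 0, 0.12]}, {"rot":[0, 0, 0.12]}]' > path.dat && python3 inch.py path.dat 
echo '[{"rot":[0, 0, 0.12]}, {"rot":[0, 0, 0.12]}, {"rot":[0, 0, 0.12]}, {"rot":[0, 0, 0.12]}, {"rot":[0, 0, 0.12]}]' > path.dat && python3 inch.py path.dat 
echo '[{"rot":[0, 0, 0.05]}, {}, {}]' > path.dat && python3 inch.py path.dat )|grep -E "ee_pos|wrist_f|width"
python3 - <<'E'
from h import *
todo((584,346,100),-99.5)
E
```

```text
ee_pos: [569.3, -325.9, 178.3]
wrist_force: [1.0, -0.4, -2.0]
grip_width: 50.2
ee_pos: [573.5, -140.3, 176.6]
wrist_force: [0.1, 0.5, -0.7]
grip_width: 50.1
ee_pos: [578.3, 47.6, 176.7]
wrist_force: [0.2, -0.8, -1.9]
grip_width: 50.0
ee_pos: [583.0, 235.4, 176.6]
wrist_force: [0.5, -1.1, -0.7]
grip_width: 50.2
ee_pos: [582.7, 347.3, 176.0]
wrist_force: [0.1, -0.7, -1.8]
grip_width: 50.0
ee_pos: [583.4, 344.8, 176.3]
wrist_force: [-0.4, -0.3, -0.7]
grip_width: 50.4
ee_pos: [583.4, 344.8, 176.3]
wrist_force: [0.6, 0.1, -1.0]
grip_width: 49.9
ee_pos: [583.4, 344.7, 176.3]
wrist_force: [0.7, 0.5, -1.4]
grip_width: 49.7
ee_pos: [583.6, 344.8, 176.6]
wrist_force: [-0.1, -1.1, -1.0]
grip_width: 49.9
at [583.6 344.8 176.6] yaw -92.5 tilt [-0.0012 -0.0004] F [-0.1 -1.1 -1. ] w 49.9 rz 0.122
  shift [ 0.3 -1.3 76.6]
```

```bash
(echo '[{"pos":[0, -1, 0], "rot":[0, 0, 0.12]}, {"pos":[0, 0, 30]}, {"pos":[0, 0, 30]}, {"pos":[0, 0, 25]}, {}]' > path.dat && python3 inch.py path.dat
echo '[{"pos":[0, 0, 25]}, {"pos":[0, 0, 20]}, {"pos":[0, 0, 12]}, {}, {}]' > path.dat && python3 inch.py path.dat)|grep -E "ee_pos|wrist_f|width"
python3 - <<'E'
from h import *
todo((584,346,22),-99.5)
E
```

```text
ee_pos: [579.5, 344.1, 85.0]
wrist_force: [-1.3, -0.4, -3.8]
grip_width: 50.0
ee_pos: [584.1, 346.0, 35.8]
wrist_force: [-0.7, -0.1, -1.0]
grip_width: 49.9
at [584.1 346.   35.8] yaw -99.4 tilt [-0.0002 -0.0001] F [-0.7 -0.1 -1. ] w 49.9 rz 0.001
  shift [-0.1  0.  13.8]
```

```bash
(echo '[{"pos":[0, 0, 8]}, {"pos":[0, 0, 4]}, {}, {}]' > path.dat && python3 inch.py path.dat
echo '[{"pos":[0, 0, 2]}, {}, {}]' > path.dat && python3 inch.py path.dat
echo '[{}, {}, {}]' > path.dat && python3 inch.py path.dat 62
echo '[{"pos":[0, 0, -15]}, {"pos":[0, 0, -30]}, {"pos":[0, 0, -35]}, {"pos":[0, 0, -35]}, {"pos":[0, 0, -35]}]' > path.dat && python3 inch.py path.dat)|grep -E "ee_pos|wrist_f|width"
python3 - <<'E'
from h import *
t=cam("top"); w=cam("wrist"); s=cam("side"); cv2.imwrite("pics/w8.png",np.hstack([w["img"],crop(s,290,220,112,196,2.143)[:420,:240]]))
print(proj(w,(480,331,22)))
todo((500,190,200),-84.5)
E
```

```text
ee_pos: [584.1, 346.0, 23.5]
wrist_force: [-0.9, -0.3, -0.5]
grip_width: 49.9
ee_pos: [584.1, 346.0, 21.4]
wrist_force: [-0.3, 0.4, -0.4]
grip_width: 50.4
ee_pos: [584.3, 342.5, 21.0]
wrist_force: [-0.4, -13.0, 0.7]
grip_width: 62.1
ee_pos: [584.1, 346.2, 174.0]
wrist_force: [0.5, -0.5, 0.0]
grip_width: 62.2
[308.96983725 288.73250214]
at [587.  347.3 177.5] yaw -99.5 tilt [0.0099 0.0039] F [-0.3  0.  -0.9] w 62.0 rz -0.261
  shift [-101.4  148.1  -24. ]
```

View pics/w8.png

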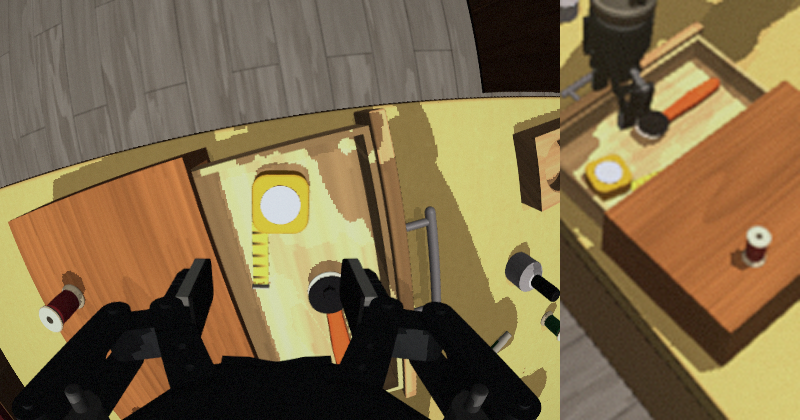

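Both the tape and the cutter lie in the drawer, with the tape clear of the front edge. Now I'm going in front of the bar with shut fingers to push the drawer closed.

```bash
(echo '[{"pos":[0, 0, -15], "rot":[0, 0, -0.087]}, {"rot":[0, 0, -0.087]}, {"rot":[0, 0, -0.087]}, {}, {}]' > path.dat && python3 inch.py path.dat 0 30
echo '[{"pos":[-17, 31, 0]}, {"pos":[-17, 31, 0]}, {"pos":[-17, 31, 0]}, {"pos":[-17, 31, 0]}, {"pos":[-17, 31, 0]}]' > path.dat && python3 inch.py path.dat
echo '[{"pos":[-17, 31, 0]}, {}, {"pos":[0, 0, 30]}, {"pos":[0, 0, 35]}, {"pos":[0, 0, 35]}]' > path.dat && python3 inch.py path.dat
echo '[{}, {}, {}]' > path.dat && python3 inch.py path.dat)|grep -E "ee_pos|wrist_f|width"
python3 - <<'E'
from h import *
todo((497.5,150,30),-84.5)
E
```

```text
ee_pos: [583.5, 345.8, 185.3]
wrist_force: [-0.0, 0.6, 0.2]
grip_width: 1.4
ee_pos: [513.0, 182.3, 185.6]
wrist_force: [0.1, -0.4, -0.2]
grip_width: 0.1
ee_pos: [501.1, 151.1, 85.9]
wrist_force: [0.3, -0.5, 0.2]
grip_width: 0.2
ee_pos: [501.6, 151.3, 88.0]
wrist_force: [0.8, 0.2, 0.7]
grip_width: 0.3
at [501.6 151.3  88. ] yaw -84.5 tilt [0.0023 0.0002] F [0.8 0.2 0.7] w 0.3 rz -0.001
  shift [-4.3  0.9 58. ]
```

```bash
(echo '[{"pos":[-4, 0, 20]}, {"pos":[0, 0, 20]}, {"pos":[0, 0, 18]}, {}, {"pos":[0, -8, 0]}]' > path.dat && python3 inch.py path.dat
echo '[{"pos":[0, -8, 0]}, {"pos":[0, -15, 0]}, {"pos":[0, -15, 0]}, {"pos":[0, -15, 0]}, {"pos":[0, -15, 0]}]' > path.dat && python3 inch.py path.dat
echo '[{"pos":[0, -15, 0]}, {"pos":[0, -15, 0]}, {"pos":[0, -15, 0]}, {"pos":[0, -15, 0]}, {"pos":[0, -10, 0]}]' > path.dat && python3 inch.py path.dat
echo '[{"pos":[0, -8, 0]}, {"pos":[0, -5, 0]}, {}]' > path.dat && python3 inch.py path.dat)|grep -E "ee_pos|wrist_f|width"
```

```text
ee_pos: [497.0, 158.3, 30.0]
wrist_force: [-0.1, -0.5, -0.2]
grip_width: 0.0
ee_pos: [491.1, 227.9, 31.0]
wrist_force: [1.9, -2.3, 0.3]
grip_width: 0.1
ee_pos: [483.7, 298.5, 30.8]
wrist_force: [2.8, -4.9, 2.4]
grip_width: 0.1
ee_pos: [481.3, 310.0, 29.0]
wrist_force: [-0.4, 0.2, -0.4]
grip_width: 0.3
```

```bash
(echo '[{"pos":[0, -5, 0]}, {"pos":[0, -4, 0]}, {}]' > path.dat && python3 inch.py path.dat
echo '[{"pos":[0, -4, 0]}, {}]' > path.dat && python3 inch.py path.dat
echo '[{"pos":[0, -3, 0]}, {}]' > path.dat && python3 inch.py path.dat)|grep -E "ee_pos|wrist_f"
```

```text
ee_pos: [480.2, 318.3, 28.3]
wrist_force: [0.3, -0.1, -0.4]
ee_pos: [479.7, 322.2, 28.2]
wrist_force: [0.3, 1.0, -0.2]
ee_pos: [479.4, 325.1, 28.2]
wrist_force: [0.2, 0.7, -0.2]
```

```bash
(echo '[{"pos":[0, -3, 0]}, {}]' > path.dat && python3 inch.py path.dat
echo '[{"pos":[0, -3, 0]}, {}]' > path.dat && python3 inch.py path.dat
echo '[{"pos":[0, -2, 0]}, {}]' > path.dat && python3 inch.py path.dat)|grep -E "ee_pos|wrist_f"
python3 - <<'E'
from h import *
w=cam("wrist");cv2.imwrite("pics/w9.png",w["img"])
h=cv2.cvtColor(w["img"],cv2.COLOR_BGR2HSV)
E
```

```text
ee_pos: [479.3, 327.6, 28.2]
wrist_force: [0.2, -2.4, -0.5]
ee_pos: [479.2, 327.9, 28.2]
wrist_force: [0.8, -15.1, 3.5]
ee_pos: [479.2, 328.0, 28.2]
wrist_force: [0.4, -21.4, 7.1]
```

Fully home: 15-21 N with no more travel. I'm backing off, lifting and looking at the stand.

```bash
(echo '[{"pos":[0, 10, 0]}, {"pos":[0, 15, 0]}, {"pos":[0, 0, -30]}, {"pos":[0, 0, -38]}, {"pos":[0, 0, -38]}]' > path.dat && python3 inch.py path.dat
echo '[{"pos":[0, 37, -38]}, {"pos":[0, 37, -35]}, {"pos":[0, 37, 0]}, {"pos":[0, 37, 0]}, {"pos":[0, 37, 0]}]' > path.dat && python3 inch.py path.dat 60
echo '[{"pos":[0, 37, 0]}, {"pos":[0, 37, 0]}, {"pos":[0, 37, 0]}, {"pos":[0, 37, 0]}, {"pos":[0, 37, 0]}]' > path.dat && python3 inch.py path.dat
echo '[{"pos":[0, 20, 0]}, {}, {}]' > path.dat && python3 inch.py path.dat)|grep -E "ee_pos|wrist_f"
python3 - <<'E'
from h import *
w=cam("wrist");t=cam("top");s=cam("side");todo((520,-90,200),-84.5)
import pickle;pickle.dump((w,t,s),open("v10.pkl","wb"))
cv2.imwrite("pics/w10.png",np.hstack([crop(w,0,0,560,360,1),cv2.resize(crop(t,180,130,60,90,4),(240,360))]))
E
```

```text
ee_pos: [480.1, 307.6, 134.5]
wrist_force: [0.0, 0.2, 0.4]
ee_pos: [497.8, 137.4, 193.8]
wrist_force: [0.1, 1.0, -0.8]
ee_pos: [515.2, -47.2, 193.0]
wrist_force: [0.8, -0.1, 0.5]
ee_pos: [517.2, -66.2, 192.8]
wrist_force: [-0.6, -0.3, -0.6]
at [517.  -64.4 192.7] yaw -84.4 tilt [-0.      0.0007] F [-0.9  0.8  0. ] w 60.1 rz 0.001
  shift [ 0.5 25.8 -7.3]
```

View pics/w10.png

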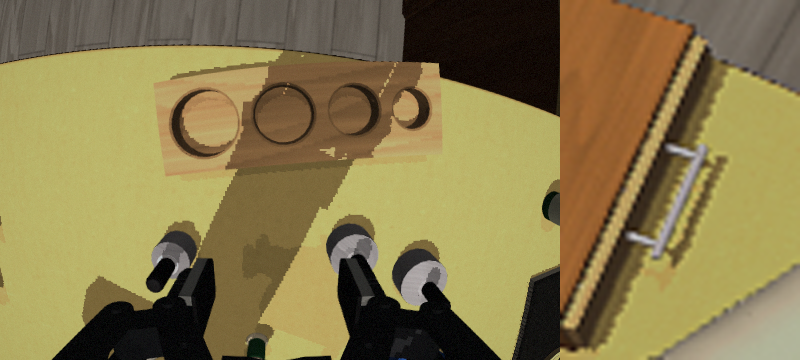

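The wrist view shows the holes at (205,123), (284,113), (354,109) and (411,107), and the three punches standing at (172,255), (352,245) and (420,275). The bar in the top view is about 1 px nearer the chest than at the start, so the drawer is shut.

Run:
```python
from h import *
import pickle
w,t,s=pickle.load(open("v10.pkl","rb"))
g=cv2.cvtColor(w["img"],cv2.COLOR_BGR2GRAY); k=4
G=cv2.GaussianBlur(cv2.resize(g[50:190,140:460],None,fx=k,fy=k,interpolation=cv2.INTER_CUBIC),(0,0),2)
vis=cv2.cvtColor(G,cv2.COLOR_GRAY2BGR)
ex={3:(205,123,34),2:(284,113,31),1:(354,109,27),0:(411,107,21)}
for i,(x,y,r) in ex.items():
    x0,y0=int((x-140)*k),int((y-50)*k); R=int((r+9)*k)
    sub=G[max(0,y0-R):y0+R,max(0,x0-R):x0+R]; ox,oy=max(0,x0-R),max(0,y0-R)
    c=cv2.HoughCircles(sub,cv2.HOUGH_GRADIENT,1.5,6,param1=60,param2=20,minRadius=int((r-6)*k),maxRadius=int((r+6)*k))
    for a,b,q in ([] if c is None else c[0][:4]):
        p=((a+ox)/k+140,(b+oy)/k+50); X=plane(w,p,42); Y=plane(w,(p[0]+q/k,p[1]),42); Z=plane(w,(p[0],p[1]+q/k),42)
        print(i,np.round(p,1),X.round(1),"dia",round(2*float(np.linalg.norm(Y-X)),1),round(2*float(np.linalg.norm(Z-X)),1))
        cv2.circle(vis,(int(a+ox),int(b+oy)),int(q),(0,0,255),1)
    cv2.circle(vis,(x0,y0),3,(255,0,0),-1)
cv2.imwrite("pics/c11.png",cv2.resize(vis,(800,350)))
# stand outline: corners of top face by hand
for n,p in(("NW",(154,83)),("SW",(163,166)),("NE",(440,63)),("SE",(441,151))): print(n,plane(w,p,42).round(1))
```

```text
3 [204.6 123.7] [577.8   4.4  42. ] dia 60.7 61.0
3 [210.9 122.6] [579.2  -1.5  42. ] dia 57.5 58.0
3 [206.1 123.7] [577.9   3.   42. ] dia 62.8 63.3
3 [204.9 122.2] [579.2   4.1  42. ] dia 59.9 60.3
2 [282.8 114.4] [591.5 -65.4  42. ] dia 49.2 49.8
2 [283.9 112.9] [592.9 -66.3  42. ] dia 56.5 57.1
2 [283.2 115.9] [590.1 -65.9  42. ] dia 51.6 52.2
2 [285.1 114.4] [591.6 -67.4  42. ] dia 51.8 52.5
1 [347.8 110.7] [ 601.7 -123.4   42. ] dia 44.0 42.6
1 [354.2 110.3] [ 602.9 -129.2   42. ] dia 47.4 45.5
1 [354.2 108.4] [ 604.6 -129.    42. ] dia 49.6 47.6
1 [344.8 111.8] [ 600.3 -120.7   42. ] dia 49.7 48.2
0 [399.2 109.1] [ 610.9 -172.5   42. ] dia 41.0 37.0
0 [412.7 111.3] [ 611.2 -186.6   42. ] dia 42.4 37.2
0 [406.3 109.4] [ 611.8 -179.8   42. ] dia 49.1 43.5
0 [408.6 108.7] [ 612.9 -182.    42. ] dia 44.7 39.5
NW [614.2  56.1  42. ]
SW [535.9  43.1  42. ]
NE [ 664.3 -210.8   42. ]
SE [ 578.1 -223.7   42. ]
```

View pics/c11.png

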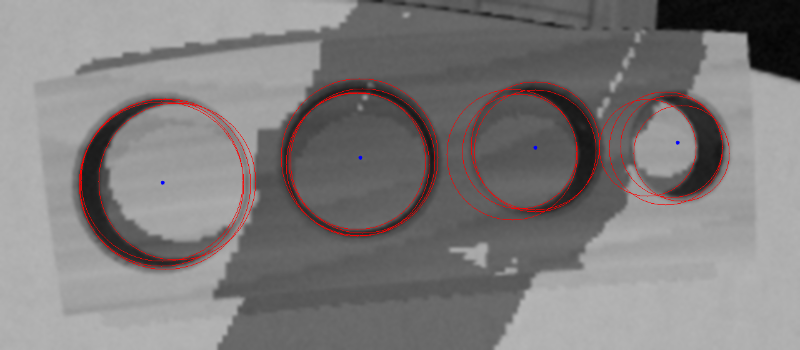

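Mouth circles fit at h3 (206,123), h2 (284,113) and h1 (354.4,109.4). Now the camera goes over the 44 punch.

```bash
(echo '[{"pos":[-28, -23, 0]}, {"pos":[-28, -23, 0]}, {"pos":[-28, -23, 0]}, {"pos":[-28, -24, 0]}, {"pos":[-28, -24, 0]}]' > path.dat && python3 inch.py path.dat
echo '[{}, {}]' > path.dat && python3 inch.py path.dat)|grep -E "ee_pos|wrist_f"
cat >> h.py <<'E'
def punch(w,g):
    """punch seen by wrist camera near guess g: sleeve/shoulder disc and shank top"""
    im=w["img"]; h=cv2.cvtColor(im,cv2.COLOR_BGR2HSV); p=proj(w,(*g[:2],40)); print("guess px",p.round(),"axis offset",(p-w["K"][:2,2]).round())
    k=np.zeros(im.shape[:2],np.uint8); cv2.circle(k,tuple(int(v) for v in p),60,255,-1)
    blk=cv2.inRange(h,(0,0,0),(180,255,42))&k; gry=cv2.inRange(h,(0,0,43),(180,75,255))&k
    m=cv2.morphologyEx(blk|gry,cv2.MORPH_OPEN,np.ones((5,5),np.uint8))
    for n,q,z in(("all",m,40),("black",blk,88)):
        bs=blobs(q,80)
        if not bs: continue
        b=max(bs,key=lambda b:b[0][4]); cn=max(cv2.findContours(b[2].astype(np.uint8),cv2.RETR_EXTERNAL,cv2.CHAIN_APPROX_NONE)[0],key=len)
        (cx,cy),r=cv2.minEnclosingCircle(cn); X=plane(w,(cx,cy),z); Y=plane(w,(cx+r,cy),z)
        print(n,"bbox",b[0],"circ",round(cx,1),round(cy,1),round(r,1),"->",X.round(1),"dia",round(2*float(np.linalg.norm(X-Y)),1))
E
python3 - <<'E'
from h import *
w=cam("wrist");cv2.imwrite("pics/w12.png",w["img"]); todo((441,46,52)); punch(w,(441,46))
import pickle
W,t,s=pickle.load(open("v10.pkl","rb"))
S=lambda x,y:(180+x/5,130+y/5); T=lambda x,y:(280+(x-360)/3,170+y/3)
for n,a,b,c in(("h1",(209,389),(517,95),(354.4,109.4)),("h2",(275,436),(468,83),(283.9,112.9)),("h3",(351,494),(414,70),(206,123))):
    print(n,tri((s,S(*a)),(t,T(*b)),(W,c)),tri((s,S(*a)),(W,c)))
E
```

```text
ee_pos: [364.8, 39.2, 192.4]
wrist_force: [0.0, 0.4, 0.3]
ee_pos: [365.4, 39.1, 192.7]
wrist_force: [1.0, 0.7, 0.2]
at [366.5  38.3 193.1] yaw -84.4 tilt [ 0.0018 -0.0003] F [ 0.2 -0.3  0.2] w 60.3 rz 0.0
  shift [ 74.6  -0.4 141.2]
guess px [276. 113.] axis offset [  0. -98.]
all bbox (260, 98, 47, 46, 1740) circ 283.3 120.4 23.8 -> [434.6  39.2  40. ] dia 42.8
black bbox (274, 111, 23, 23, 407) circ 285.0 121.8 11.5 -> [434.4  39.   88. ] dia 17.3
h1 (array([ 603.04434149, -132.30070102,   36.75943875]), [0.8, 1.3, 1.9]) (array([ 603.93965511, -129.8077471 ,   40.38065881]), [0.2, 0.2])
h2 (array([591.18044474, -67.54455909,  39.23239762]), [0.9, 1.6, 2.2]) (array([592.27972083, -65.85212721,  42.26076863]), [0.7, 0.7])
h3 (array([577.55415905,   3.70825021,  38.3961403 ]), [0.7, 0.4, 0.8]) (array([577.75588583,   4.03065651,  38.86067323]), [0.7, 0.7])
```

```bash
(echo '[{"pos":[34, 3, 10]}, {"pos":[35, 4, 30]}, {"pos":[0, 0, 35]}, {"pos":[0, 0, 35]}, {"pos":[0, 0, 15]}]' > path.dat && python3 inch.py path.dat 50
echo '[{"pos":[0, 0, 10]}, {}, {}]' > path.dat && python3 inch.py path.dat)|grep -E "ee_pos|wrist_f"
python3 - <<'E'
from h import *
todo((434.5,39.1,55))
E
```

```text
ee_pos: [430.6, 37.4, 66.2]
wrist_force: [-0.5, 1.3, -0.1]
ee_pos: [433.3, 36.8, 61.2]
wrist_force: [0.9, 0.9, 0.2]
at [433.3  36.8  61.2] yaw -84.5 tilt [ 0.0006 -0.0001] F [0.9 0.9 0.2] w 49.7 rz 0.0
  shift [ 1.4 -2.2  6.2]
```

```bash
(echo '[{"pos":[1, -2, 6]}, {}, {}]' > path.dat && python3 inch.py path.dat
echo '[{}, {}, {}, {}, {}]' > path.dat && python3 inch.py path.dat 0 80
echo '[{"pos":[0, 0, -20]}, {"pos":[0, 0, -35]}, {"pos":[0, 0, -35]}, {"pos":[0, 0, -35]}, {}]' > path.dat && python3 inch.py path.dat )|grep -E "ee_pos|wrist_f|grip"
python3 - <<'E'
from h import *
todo((528,-138,190),-84.5)
E
```

```text
ee_pos: [434.0, 39.1, 55.6]
wrist_force: [0.9, 0.0, -0.3]
grip_width: 49.9
grip_force: 0.0
ee_pos: [433.7, 39.2, 55.4]
wrist_force: [-1.9, 0.8, 6.0]
grip_width: 16.2
grip_force: 78.1
ee_pos: [437.4, 38.4, 186.7]
wrist_force: [1.2, -0.0, -1.0]
grip_width: 16.2
grip_force: 78.5
at [437.4  38.4 186.7] yaw -84.5 tilt [ 0.0125 -0.0025] F [ 1.2 -0.  -1. ] w 16.2 rz -0.0
  shift [ 73.3 184.3  -1.8]
```

```bash
(echo '[{"pos":[16, 35, 0]}, {"pos":[16, 35, 0]}, {"pos":[17, 35, 0]}, {"pos":[17, 36, 0]}, {"pos":[17, 36, 0]}]' > path.dat && python3 inch.py path.dat
echo '[{}, {}, {}]' > path.dat && python3 inch.py path.dat )|grep -E "ee_pos|wrist_f|grip_w"
cat >> h.py <<'E'
def hole(w,g,d,k=4):
    p=proj(w,(*g[:2],42)); q=proj(w,(g[0]+d/2,g[1],42)); r=float(np.linalg.norm(q-p)); x0,y0=int(p[0]-r-14),int(p[1]-r-14); x0=max(x0,0);y0=max(y0,0); n=int(2*r+28)
    G=cv2.GaussianBlur(cv2.resize(cv2.cvtColor(w["img"],cv2.COLOR_BGR2GRAY)[y0:y0+n,x0:x0+n],None,fx=k,fy=k,interpolation=cv2.INTER_CUBIC),(0,0),2)
    c=cv2.HoughCircles(G,cv2.HOUGH_GRADIENT,1.5,4,param1=60,param2=20,minRadius=int((r-4)*k),maxRadius=int((r+4)*k))
    vis=cv2.cvtColor(G,cv2.COLOR_GRAY2BGR); print("guess px",p.round(1),"r",round(r,1))
    for a,b,R in c[0][:5]:
        P=((a+.5)/k-.5+x0,(b+.5)/k-.5+y0); X=plane(w,P,42); Y=plane(w,(P[0]+R/k,P[1]),42); print(np.round(P,1),X.round(1),"dia",round(2*float(np.linalg.norm(X-Y)),1)); cv2.circle(vis,(int(a),int(b)),int(R),(0,0,255),1)
    return vis
E
python3 - <<'E'
from h import *
w=cam("wrist"); cv2.imwrite("pics/w13.png",w["img"]); todo((603.5,-129.5,90)); v=hole(w,(603.5,-129.5),51); cv2.imwrite("pics/h13.png",v)
print(v.shape)
for n,c in(("p52",(461,-148)),("p60",(433,-239))): print(n,proj(w,(*c,40)).round())
E
```

```text
ee_pos: [532.6, -130.5, 178.0]
wrist_force: [0.3, 0.8, -1.4]
grip_width: 16.1
ee_pos: [531.7, -128.4, 178.1]
wrist_force: [0.1, 0.4, -2.5]
grip_width: 16.1
at [ 531.7 -128.   178.5] yaw -84.5 tilt [-0.0022  0.0014] F [-0.7  1.4 -2.6] w 16.1 rz 0.0
  shift [71.5  8.6 88.4]
guess px [285.4 117. ] r 29.7
[285.8 115.9] [ 604.5 -129.8   42. ] dia 47.3
[286.2 117.1] [ 603.5 -130.2   42. ] dia 45.4
[287.3 115.2] [ 605.2 -131.    42. ] dia 46.8
[283.9 116.7] [ 603.7 -128.2   42. ] dia 44.3
[284.7 117.8] [ 602.8 -129.    42. ] dia 44.3
(348, 348, 3)
p52 [289. 270.]
p60 [372. 299.]
```

```bash
(echo '[{"pos":[24, 3, 0]}, {"pos":[24, 3, 0]}, {"pos":[23, 2, 20]}, {"pos":[0, 0, 30]}, {"pos":[0, 0, 20]}]' > path.dat && python3 inch.py path.dat
echo '[{}, {}, {}]' > path.dat && python3 inch.py path.dat )|grep -E "ee_pos|wrist_f|grip_w"
python3 - <<'E'
from h import *
for i in range(3): todo((603.6,-129.8,69.5),-84.5); ctrl.read_camera("top")
E
```

```text
ee_pos: [603.9, -128.3, 107.8]
wrist_force: [-1.6, 0.9, -3.9]
grip_width: 15.7
ee_pos: [604.8, -129.9, 111.5]
wrist_force: [-0.1, -0.2, -2.4]
grip_width: 16.2
at [ 604.8 -129.9  111.5] yaw -84.5 tilt [ 0.0021 -0.0009] F [-0.1 -0.2 -2.4] w 16.2 rz 0.001
  shift [-1.2 -0.2 42. ]
at [ 605.3 -130.3  112.2] yaw -84.5 tilt [ 0.0035 -0.0015] F [-0.6 -0.2 -2.6] w 15.9 rz 0.0
  shift [-1.8 -0.7 42.7]
at [ 605.4 -130.5  112.4] yaw -84.5 tilt [ 0.0039 -0.0016] F [-0.9 -0.  -2.3] w 15.5 rz 0.0
  shift [-1.9 -1.  42.8]
```

```bash
(echo '[{"pos":[-1.5, -0.5, 6]}, {"pos":[0, 0, 5]}, {}, {}, {}]' > path.dat && python3 inch.py path.dat
echo '[{"pos":[0, 0, 5]}, {"pos":[0, 0, 5]}, {}, {}]' > path.dat && python3 inch.py path.dat )|grep -E "ee_pos|wrist_f|grip_w"
```

```text
ee_pos: [602.5, -129.9, 98.6]
wrist_force: [-0.2, 0.4, -3.0]
grip_width: 16.2
ee_pos: [602.1, -129.7, 88.0]
wrist_force: [-0.6, -0.3, -3.0]
grip_width: 15.9
```

```bash
(echo '[{"pos":[0, 0, 6]}, {"pos":[0, 0, 6]}, {}, {}]' > path.dat && python3 inch.py path.dat
echo '[{"pos":[0, 0, 4]}, {"pos":[0, 0, 2]}, {}, {}]' > path.dat && python3 inch.py path.dat )|grep -E "ee_pos|wrist_f|grip_w"
```

```text
ee_pos: [602.1, -129.6, 75.9]
wrist_force: [0.1, 0.4, -3.6]
grip_width: 15.7
ee_pos: [602.5, -129.9, 70.6]
wrist_force: [1.1, -0.6, -1.9]
grip_width: 15.8
```

```bash
(echo '[{"pos":[0, 0, 1.5]}, {}, {}]' > path.dat && python3 inch.py path.dat
echo '[{}, {}, {}, {}]' > path.dat && python3 inch.py path.dat 50
echo '[{"pos":[0, 0, -20]}, {"pos":[0, 0, -35]}, {"pos":[0, 0, -35]}, {"pos":[0, 0, -35]}, {"pos":[-17, 0, 0]}]' > path.dat && python3 inch.py path.dat
echo '[{"pos":[-40, 0, 0]}, {"pos":[-40, 0, 0]}, {"pos":[-40, 0, 0]}, {"pos":[-40, 0, 0]}, {"pos":[-40, 0, 0]}]' > path.dat && python3 inch.py path.dat
echo '[{}, {}, {}]' > path.dat && python3 inch.py path.dat )|grep -E "ee_pos|wrist_f|grip_w"
python3 - <<'E'
from h import *
w=cam("wrist"); cv2.imwrite("pics/w14.png",w["img"]); todo(); punch(w,(457,-152)); punch(w,(428,-242)); print("stand p44:"); punch(w,(603.5,-130))
E
```

```text
ee_pos: [602.9, -130.0, 69.5]
wrist_force: [-0.1, 0.3, -2.0]
grip_width: 16.1
ee_pos: [602.9, -130.0, 69.7]
wrist_force: [-0.4, -0.2, 0.6]
grip_width: 49.9
ee_pos: [591.5, -133.3, 203.8]
wrist_force: [1.0, -0.4, 1.7]
grip_width: 49.8
ee_pos: [385.0, -150.5, 194.2]
wrist_force: [-0.4, -0.5, 1.0]
grip_width: 50.0
ee_pos: [387.3, -151.1, 195.0]
wrist_force: [0.9, 0.1, 0.7]
grip_width: 50.0
at [ 387.7 -151.1  195.1] yaw -84.5 tilt [ 0.0016 -0.001 ] F [ 0.2  0.2 -0.3] w 49.9 rz 0.0
guess px [284. 120.] axis offset [  8. -91.]
all bbox (258, 92, 56, 55, 2413) circ 285.4 119.4 27.9 -> [ 457.5 -153.4   40. ] dia 50.6
black bbox (276, 110, 23, 22, 397) circ 287.5 120.5 11.5 -> [ 457.5 -153.6   88. ] dia 17.5
guess px [375. 162.] axis offset [ 99. -48.]
all bbox (341, 129, 64, 62, 3117) circ 372.9 158.7 33.3 -> [ 430.8 -239.6   40. ] dia 69.3
black bbox (372, 154, 32, 26, 585) circ 387.7 165.6 17.0 -> [ 431.8 -237.7   88. ] dia 30.2
stand p44:
guess px [275. -31.] axis offset [  -1. -242.]
all bbox (288, 9, 27, 13, 269) circ 301.0 15.0 14.3 -> [ 557.3 -158.1   40. ] dia 26.1
black bbox (286, 9, 33, 13, 284) circ 302.0 14.5 16.9 -> [ 542.3 -156.6   88. ] dia 26.0
```

```bash
(echo '[{"pos":[34, 4, 10]}, {"pos":[35, 5, 30]}, {"pos":[0, 0, 35]}, {"pos":[0, 0, 35]}, {"pos":[0, 0, 20]}]' > path.dat && python3 inch.py path.dat 50
echo '[{"pos":[0, 0, 5]}, {}, {}, {}]' > path.dat && python3 inch.py path.dat)|grep -E "ee_pos|wrist_f"
python3 - <<'E'
from h import *
todo((457.5,-153.5,55.5))
E
```

```text
ee_pos: [452.4, -151.4, 63.3]
wrist_force: [0.5, 0.2, -1.5]
ee_pos: [454.5, -153.8, 64.3]
wrist_force: [0.5, 0.0, 0.0]
at [ 454.5 -153.8   64.3] yaw -84.5 tilt [ 0.0033 -0.0021] F [0.5 0.  0. ] w 49.8 rz 0.0
  shift [ 3.  -0.1  8.8]
```

```bash
(echo '[{"pos":[2.5, 0, 8]}, {}, {}]' > path.dat && python3 inch.py path.dat
echo '[{}, {}, {}, {}, {}]' > path.dat && python3 inch.py path.dat 0 80
echo '[{"pos":[0, 0, -20]}, {"pos":[0, 0, -35]}, {"pos":[0, 0, -35]}, {"pos":[0, 0, -35]}, {}]' > path.dat && python3 inch.py path.dat 
echo '[{"pos":[25, -27, 0]}, {"pos":[25, -27, 0]}, {"pos":[24, -27, 0]}, {}, {}]' > path.dat && python3 inch.py path.dat 
echo '[{}, {}]' > path.dat && python3 inch.py path.dat )|grep -E "ee_pos|wrist_f|grip"
python3 - <<'E'
from h import *
w=cam("wrist"); cv2.imwrite("pics/w15.png",w["img"]); todo((592,-66.5,100)); v=hole(w,(592,-66.5),57); cv2.imwrite("pics/h15.png",v); h=hole(w,(578,3.2),65)
E
```

```text
ee_pos: [455.3, -152.7, 54.6]
wrist_force: [-0.3, -0.1, 0.5]
grip_width: 49.8
grip_force: 0.0
ee_pos: [455.3, -152.8, 54.7]
wrist_force: [-0.6, -0.3, 2.2]
grip_width: 15.8
grip_force: 78.0
ee_pos: [458.8, -154.9, 186.6]
wrist_force: [1.9, -0.4, -1.3]
grip_width: 15.8
grip_force: 78.4
ee_pos: [520.9, -63.3, 178.1]
wrist_force: [-0.1, 0.0, -3.0]
grip_width: 15.9
grip_force: 78.7
ee_pos: [520.2, -65.5, 178.6]
wrist_force: [-0.2, -0.4, -1.4]
grip_width: 15.9
grip_force: 78.7
at [520.3 -65.7 178.8] yaw -84.6 tilt [-0.0009  0.0001] F [-0.3 -0.4 -2.7] w 15.7 rz 0.0
  shift [71.4  7.6 78.8]
guess px [284.9 117.3] r 33.1
[283.3 117.1] [592.  -65.1  42. ] dia 49.5
[284.4 117.4] [591.8 -66.1  42. ] dia 53.2
[281.8 117.1] [591.9 -63.9  42. ] dia 51.2
[282.9 118.6] [590.7 -64.9  42. ] dia 51.2
[283.3 115.9] [593. -65.  42.] dia 51.2
guess px [202.8 127.2] r 37.3
[201.4 126.6] [578.5   4.5  42. ] dia 65.9
[202.6 126.6] [578.6   3.5  42. ] dia 62.9
[200.3 127.7] [577.5   5.4  42. ] dia 63.9
[202.9 127.7] [577.6   3.1  42. ] dia 64.4
[201.4 125.4] [579.5   4.5  42. ] dia 60.3
```

```bash
(echo '[{"pos":[23, 3, 0]}, {"pos":[23, 2, 0]}, {"pos":[23, 2, 20]}, {"pos":[0, 0, 30]}, {"pos":[0, 0, 20]}]' > path.dat && python3 inch.py path.dat
echo '[{}, {}, {}, {}, {}]' > path.dat && python3 inch.py path.dat )|grep -E "ee_pos|wrist_f|grip_w"
python3 - <<'E'
from h import *
todo((589.9,-66.1,69),-84.5)
E
```

```text
ee_pos: [590.3, -66.3, 107.4]
wrist_force: [-0.4, 0.2, -2.9]
grip_width: 16.1
ee_pos: [591.5, -65.9, 111.5]
wrist_force: [0.7, -0.0, -2.8]
grip_width: 16.1
at [591.5 -65.9 111.5] yaw -84.5 tilt [ 0.0035 -0.0012] F [ 0.7 -0.  -2.8] w 16.1 rz -0.001
  shift [-1.8 -0.  42.5]
```

```bash
(echo '[{"pos":[-1, 0, 6]}, {"pos":[0, 0, 5]}, {}, {}, {}]' > path.dat && python3 inch.py path.dat
echo '[{"pos":[0, 0, 5]}, {"pos":[0, 0, 5]}, {}, {}]' > path.dat && python3 inch.py path.dat )|grep -E "ee_pos|wrist_f|grip_w"
```

```text
ee_pos: [589.3, -65.3, 98.2]
wrist_force: [0.5, -0.8, -2.6]
grip_width: 16.2
ee_pos: [588.8, -65.2, 87.6]
wrist_force: [-0.0, 0.3, -2.6]
grip_width: 16.3
```

```bash
(echo '[{"pos":[0, 0, 6]}, {"pos":[0, 0, 6]}, {}, {}]' > path.dat && python3 inch.py path.dat
echo '[{"pos":[0, 0, 4]}, {"pos":[0, 0, 3]}, {}, {}]' > path.dat && python3 inch.py path.dat 
echo '[{"pos":[0, 0, 1]}, {}, {}]' > path.dat && python3 inch.py path.dat
echo '[{}, {}, {}, {}]' > path.dat && python3 inch.py path.dat 50
echo '[{"pos":[0, 0, -20]}, {"pos":[0, 0, -35]}, {"pos":[0, 0, -35]}, {"pos":[0, 0, -35]}, {"pos":[-17, 0, 0]}]' > path.dat && python3 inch.py path.dat
echo '[{"pos":[-32, 22, 0]}, {"pos":[-32, 22, 0]}, {"pos":[-32, 22, 0]}, {"pos":[-32, 22, 0]}, {"pos":[-32, 22, 0]}]' > path.dat && python3 inch.py path.dat
echo '[{"pos":[-33, 21, 0]}, {"pos":[-33, 20, 0]}, {}, {}, {}]' > path.dat && python3 inch.py path.dat )|grep -E "ee_pos|wrist_f|grip_w"
python3 - <<'E'
from h import *
w=cam("wrist"); cv2.imwrite("pics/w16.png",w["img"]); todo(); punch(w,(430.8,-239.6))
E
```

```text
ee_pos: [588.8, -65.2, 75.5]
wrist_force: [-0.3, -0.7, -1.6]
grip_width: 15.6
ee_pos: [589.3, -65.3, 69.2]
wrist_force: [-0.1, 0.1, -2.4]
grip_width: 15.7
ee_pos: [589.7, -65.5, 68.7]
wrist_force: [-1.1, 0.4, 1.2]
grip_width: 16.2
ee_pos: [589.5, -65.4, 68.4]
wrist_force: [-0.3, 0.6, 0.5]
grip_width: 50.3
ee_pos: [578.3, -68.4, 202.5]
wrist_force: [0.9, -0.4, 2.3]
grip_width: 49.6
ee_pos: [422.3, -192.5, 193.4]
wrist_force: [-0.1, -1.2, 0.9]
grip_width: 49.8
ee_pos: [362.1, -238.9, 193.5]
wrist_force: [-0.2, 0.4, 0.6]
grip_width: 50.2
at [ 362.5 -238.5  193.4] yaw -84.5 tilt [0.0005 0.0001] F [-0.5 -0.   0.2] w 49.8 rz 0.0
guess px [284. 121.] axis offset [  8. -90.]
all bbox (257, 92, 64, 63, 3232) circ 288.8 122.8 32.3 -> [ 429.4 -244.3   40. ] dia 58.6
black bbox (280, 114, 23, 23, 415) circ 291.0 125.0 11.7 -> [ 429.  -244.2   88. ] dia 17.7
```

```bash
(echo '[{"pos":[33, 6, 10]}, {"pos":[33, 6, 30]}, {"pos":[0, 0, 35]}, {"pos":[0, 0, 35]}, {"pos":[0, 0, 20]}]' > path.dat && python3 inch.py path.dat 50
echo '[{"pos":[1, 0, 8]}, {}, {}, {}]' > path.dat && python3 inch.py path.dat)|grep -E "ee_pos|wrist_f"
python3 - <<'E'
from h import *
todo((429.2,-244.3,55))
E
```

```text
ee_pos: [426.0, -241.2, 61.5]
wrist_force: [0.2, 0.6, 0.2]
ee_pos: [428.8, -245.1, 59.5]
wrist_force: [-0.3, -0.2, 0.6]
at [ 428.8 -245.1   59.5] yaw -84.5 tilt [ 0.0027 -0.0025] F [-0.3 -0.2  0.6] w 50.1 rz 0.0
  shift [ 0.4 -0.8  4.5]
```

```bash
(echo '[{"pos":[0, -0.5, 4.5]}, {}, {}]' > path.dat && python3 inch.py path.dat
echo '[{}, {}, {}, {}, {}]' > path.dat && python3 inch.py path.dat 0 80
echo '[{"pos":[0, 0, -20]}, {"pos":[0, 0, -35]}, {"pos":[0, 0, -35]}, {"pos":[0, 0, -35]}, {}]' > path.dat && python3 inch.py path.dat 
echo '[{"pos":[15, -34, 0]}, {"pos":[15, -34, 0]}, {"pos":[15, -34, 0]}, {"pos":[15, -34, 0]}, {"pos":[15, -34, 0]}]' > path.dat && python3 inch.py path.dat 
echo '[{"pos":[15, -34, 0]}, {"pos":[14, -35, 0]}, {}, {}, {}]' > path.dat && python3 inch.py path.dat )|grep -E "ee_pos|wrist_f|grip_w"
python3 - <<'E'
from h import *
w=cam("wrist"); cv2.imwrite("pics/w17.png",w["img"]); todo((578,3.8,100)); v=hole(w,(578,3.8),65)
E
```

```text
ee_pos: [427.5, -244.0, 53.6]
wrist_force: [-0.8, -0.1, -0.3]
grip_width: 49.5
ee_pos: [427.4, -244.1, 53.4]
wrist_force: [-0.5, -0.6, 2.9]
grip_width: 16.0
ee_pos: [430.4, -246.6, 185.2]
wrist_force: [2.5, -1.3, -2.9]
grip_width: 16.0
ee_pos: [484.9, -65.3, 176.5]
wrist_force: [0.4, -0.1, -3.5]
grip_width: 16.2
ee_pos: [507.0, 4.1, 176.7]
wrist_force: [0.3, 0.5, -2.6]
grip_width: 15.9
at [507.2   3.5 177. ] yaw -84.5 tilt [-0.0019 -0.    ] F [ 0.3 -0.7 -3.3] w 16.0 rz 0.0
  shift [70.7  6.4 76.9]
guess px [284.2 118. ] r 38.0
[279.8 117.6] [578.    7.5  42. ] dia 59.4
[280.6 118.7] [577.1   6.8  42. ] dia 59.2
[281.3 115.3] [580.1   6.5  42. ] dia 58.7
[279.8 114.9] [580.3   7.8  42. ] dia 60.7
[282.1 118.7] [577.3   5.6  42. ] dia 59.7
```

Run:
```python
from h import *
w=cam("wrist"); g=cv2.cvtColor(w["img"],cv2.COLOR_BGR2GRAY).astype(int)
print("row118 L",list(g[116:121,238:262].mean(0).astype(int)),"\n R",list(g[116:121,306:332].mean(0).astype(int)))
print("col282 T",list(g[70:96,280:286].mean(1).astype(int)),"\n B",list(g[140:168,280:286].mean(1).astype(int)))
for p in((284,118),): print(proj(w,(578.2,5.2,42)),proj(w,(578.2,5.2+33.5,42)),proj(w,(578.2,5.2-33.5,42)),proj(w,(578.2+33.5,5.2,42)),proj(w,(578.2-33.5,5.2,42)))
```

```text
row118 L [np.int64(157), np.int64(158), np.int64(142), np.int64(83), np.int64(73), np.int64(69), np.int64(55), np.int64(29), np.int64(38), np.int64(65), np.int64(78), np.int64(80), np.int64(81), np.int64(91), np.int64(92), np.int64(92), np.int64(92), np.int64(93), np.int64(94), np.int64(94), np.int64(93), np.int64(94), np.int64(95), np.int64(93)] 
 R [np.int64(91), np.int64(93), np.int64(95), np.int64(93), np.int64(94), np.int64(94), np.int64(94), np.int64(94), np.int64(60), np.int64(29), np.int64(24), np.int64(30), np.int64(56), np.int64(57), np.int64(67), np.int64(85), np.int64(84), np.int64(83), np.int64(85), np.int64(84), np.int64(85), np.int64(83), np.int64(82), np.int64(85), np.int64(83), np.int64(84)]
col282 T [np.int64(98), np.int64(100), np.int64(96), np.int64(96), np.int64(93), np.int64(91), np.int64(92), np.int64(90), np.int64(87), np.int64(71), np.int64(59), np.int64(51), np.int64(26), np.int64(28), np.int64(53), np.int64(82), np.int64(83), np.int64(84), np.int64(83), np.int64(83), np.int64(80), np.int64(74), np.int64(72), np.int64(76), np.int64(83), np.int64(85)] 
 B [np.int64(97), np.int64(91), np.int64(86), np.int64(90), np.int64(95), np.int64(96), np.int64(100), np.int64(102), np.int64(105), np.int64(107), np.int64(88), np.int64(47), np.int64(38), np.int64(45), np.int64(71), np.int64(85), np.int64(89), np.int64(94), np.int64(95), np.int64(97), np.int64(97), np.int64(98), np.int64(98), np.int64(97), np.int64(97), np.int64(97), np.int64(92), np.int64(86)]
[281.72523888 117.78084513] [242.15885215 114.39646591] [321.02840489 122.04751115] [285.57148963  78.82036514] [277.92329858 156.62884954]
```

```bash
(echo '[{"pos":[23, 2, 0]}, {"pos":[23, 2, 0]}, {"pos":[23, 1, 20]}, {"pos":[0, 0, 30]}, {"pos":[0, 0, 20]}]' > path.dat && python3 inch.py path.dat
echo '[{}, {}, {}, {}, {}]' > path.dat && python3 inch.py path.dat )|grep -E "ee_pos|wrist_f|grip_w"
python3 - <<'E'
from h import *
todo((576.6,5.8,68),-84.5)
E
```

```text
ee_pos: [577.2, 4.1, 106.0]
wrist_force: [-1.5, 1.1, -3.6]
grip_width: 15.9
ee_pos: [578.3, 5.2, 110.2]
wrist_force: [0.5, 0.4, -2.3]
grip_width: 16.2
at [578.3   5.2 110.2] yaw -84.5 tilt [ 0.0036 -0.0007] F [ 0.5  0.4 -2.3] w 16.2 rz -0.001
  shift [-1.8 -0.8 42.2]
```

```bash
(echo '[{"pos":[-0.5, 0, 6]}, {"pos":[0, 0, 5]}, {}, {}, {}]' > path.dat && python3 inch.py path.dat
echo '[{"pos":[0, 0, 5]}, {"pos":[0, 0, 5]}, {}, {}]' > path.dat && python3 inch.py path.dat )|grep -E "ee_pos|wrist_f|grip_w"
```

```text
ee_pos: [576.5, 5.7, 96.9]
wrist_force: [-0.1, -0.2, -2.6]
grip_width: 16.0
ee_pos: [576.0, 5.8, 86.3]
wrist_force: [0.8, -0.1, -3.2]
grip_width: 16.1
```

```bash
(echo '[{"pos":[0, 0, 6]}, {"pos":[0, 0, 6]}, {}, {}]' > path.dat && python3 inch.py path.dat
echo '[{"pos":[0, 0, 4]}, {"pos":[0, 0, 2.5]}, {}, {}]' > path.dat && python3 inch.py path.dat 
echo '[{"pos":[0, 0, 1]}, {}, {}]' > path.dat && python3 inch.py path.dat
echo '[{}, {}, {}, {}]' > path.dat && python3 inch.py path.dat 50
echo '[{"pos":[0, 0, -20]}, {"pos":[0, 0, -35]}, {"pos":[0, 0, -35]}, {"pos":[0, 0, -35]}, {}]' > path.dat && python3 inch.py path.dat
echo '[{"pos":[-35, 20, 0]}, {"pos":[-35, 20, 0]}, {"pos":[-30, 20, 0]}, {}, {}]' > path.dat && python3 inch.py path.dat )|grep -E "ee_pos|wrist_f|grip_w"
python3 - <<'E'
from h import *
w=cam("wrist");t=cam("top");s=cam("side"); print(todo()); 
for p in((603.9,-130),(592,-66),(578.3,5.5)):
    punch(w,p)
    print("top px at z76",proj(t,(*p,76)).round(1),"side",proj(s,(*p,76)).round(1))
cv2.imwrite("pics/final.png",np.vstack([np.hstack([cv2.resize(crop(s,180,130,160,120,2),(400,300)),cv2.resize(crop(s,290,225,160,120,2),(400,300))]),cv2.resize(crop(w,100,20,400,150,2),(800,300))]))
E
```

```text
ee_pos: [575.9, 5.8, 74.2]
wrist_force: [0.5, -0.4, -3.4]
grip_width: 16.0
ee_pos: [576.4, 5.7, 68.3]
wrist_force: [0.1, -0.3, -2.7]
grip_width: 15.9
ee_pos: [576.6, 5.7, 67.6]
wrist_force: [0.1, 0.7, -2.6]
grip_width: 16.1
ee_pos: [577.0, 5.6, 68.1]
wrist_force: [0.4, -0.4, 0.2]
grip_width: 50.1
ee_pos: [581.3, 4.8, 201.6]
wrist_force: [1.2, -0.5, 1.1]
grip_width: 50.2
ee_pos: [482.1, -64.4, 192.6]
wrist_force: [0.3, 0.9, 0.7]
grip_width: 50.0
at [483.7 -63.3 193. ] yaw -84.5 tilt [ 0.0014 -0.0001] F [0.1 0.  0.2] w 50.0 rz 0.0
None
guess px [360.  72.] axis offset [  84. -138.]
all bbox (336, 49, 56, 48, 2082) circ 363.8 70.0 28.7 -> [ 606.7 -133.2   40. ] dia 56.3
black bbox (357, 53, 35, 27, 689) circ 374.5 67.5 17.7 -> [ 602.  -129.2   88. ] dia 29.5
top px at z76 [333.  197.4] side [221.1 200. ]
guess px [289.  76.] axis offset [  13. -135.]
all bbox (260, 47, 60, 59, 2763) circ 289.4 76.5 30.3 -> [591.4 -66.4  40. ] dia 54.3
black bbox (281, 57, 25, 28, 547) circ 292.5 71.0 14.2 -> [590.1 -66.9  88. ] dia 21.1
top px at z76 [316.5 193.5] side [234.3 209.8]
guess px [208.  85.] axis offset [ -68. -125.]
all bbox (175, 52, 67, 66, 3547) circ 208.1 84.7 34.4 -> [578.7   5.8  40. ] dia 62.6
black bbox (181, 68, 33, 25, 627) circ 197.3 80.0 16.5 -> [578.4   4.2  88. ] dia 25.6
top px at z76 [298.2 189.3] side [249.7 221.1]
```

View pics/final.png

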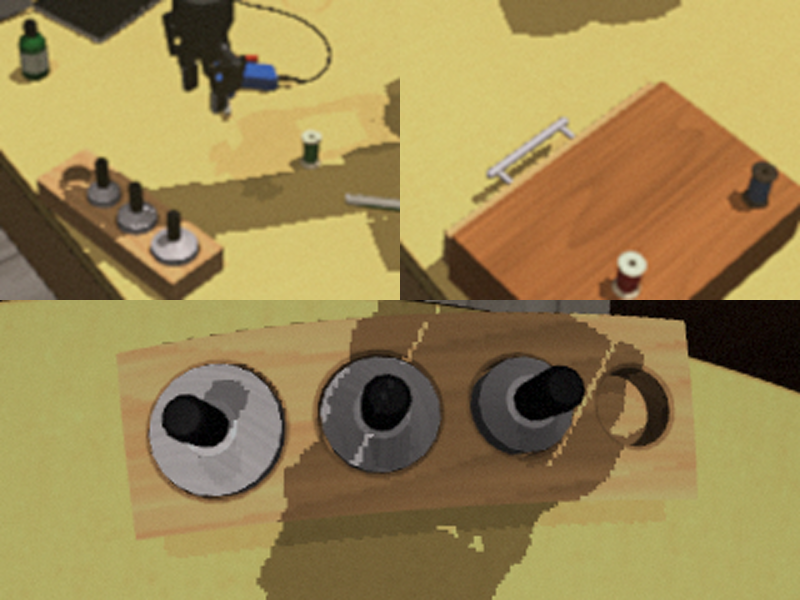

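The side and wrist views show three punches seated in holes 1 to 3 with only the 36 mm hole empty, no punch left on the worktop, and the drawer shut. The bar has moved about 5 mm nearer the chest than at the start. The spools and bottle haven't moved, so I'm handing in.

```bash
python3 -c "
from workcell import ctrl
print(ctrl.sign_off())"
```

```text
the job is handed in; nothing more can be done
None
```

I handed the job in: the cutter and tape measure are in the shut drawer, and the 44, 52 and 60 mm punches stand in their own holes (no 36 mm punch was out); no verdict was returned.

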